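# Gauge the soaked rubber buttons with the bench caliper and sort them by colour

## Task

Measure every rubber test button on the white pad, one after another in the order they stand, starting from the end with the green stripe, because the readings are logged in that order: stand it upright between the caliper's jaws, let go of it, and close the sliding jaw gently until both jaws bear on it and rest there a moment, never so hard that the sliding jaw tilts. Sort the measured buttons into the trays of their own colour, and when all are done leave the empty caliper fully closed. Do not disturb the other things on the bench.

Things in the scene. Friction and masses are not known exactly. Their poses are not given: they have to be found in the camera images.
- caliper: A 200 mm digital caliper flat, face up, in a low fixed holder. Origin: on the bench under the beam's centre line, in the plane of the fixed jaw's face. z up; y along the beam: fixed jaw at the +y end, the slide opens to -y; jaws point to -x, at the robot. The beam is 16 mm wide, top 15 mm up, y = 25 to -265 mm, the last 25 mm in a clamp 30 mm tall; the holder's 6 mm foot reaches 42 mm behind.
- fixed_jaw: The steel fixed jaw, 9 mm wide. Origin: on its face, 50 mm in front of the beam's centre line, 18 mm from the tip, 12.5 mm above the bench: the place to set a part against. Axes as the caliper's; the face looks to -y. Jaws are 60 mm long, 7 mm thick, their undersides 9 mm up; from 8 mm in front of the beam's centre line on, a part between them stands on bare bench.
- moving_jaw: The sliding jaw with its black housing (36 x 62 mm, top 22 mm up), display and knob. Origin: on the beam's line in the housing's middle, 36 mm to -y of its face, 12.5 mm up. Axes as the caliper's while square. Its slide has springy play about the vertical (8 N m/rad): squeezing a part 50 mm out tilts it about 0.005 rad per newton; it springs back. Jaw size as the fixed one.
- slide (a joint): Gap between the jaws in m: 0 = jaws together, 0.11 = fully open (stops at both ends). The slide drags with about 2 N and stays where it is left.
- knob (a point): Centre of the upright knurled steel thumb knob on the slide: 16 mm in diameter, from 22 to 41 mm above the bench, this point 31.5 mm up; 9 mm in front (-x) of the beam's centre line, 42 mm to -y of the moving jaw's face. Pinch or push it along the beam to work the slide.
- moving_face (a point): Point on the moving jaw's measuring face that faces the fixed jaw's origin, 18 mm from the jaw's tip, 12.5 mm above the bench; the face looks to +y.
- pad: White absorbent pad 310 x 85 mm, 1 mm thin (no obstacle), with five ringed places in a row along its x axis, 58 mm apart (x = -116, -58, 0, 58, 116 mm). A green stripe across its -x end (nearer the robot) marks the start of the row. Origin: its centre, on the bench.
- tray_red: Red open tray, 106 x 150 mm (x, y) and 25 mm tall, walls and floor 4 mm; fixed. Origin: centre of its underside, on the bench.
- tray_yellow: Yellow tray, otherwise like the red one.
- tray_blue: Blue tray, otherwise like the red one.
- button1: Red moulded rubber test button, a plain upright disc 34 mm in diameter and 24 mm tall, about 40 g. Starts on the first place of the pad counted from the green stripe; may be absent. Origin: centre of its underside, z its axis.
- button2: Blue moulded rubber test button, a plain upright disc 38 mm in diameter and 24 mm tall, about 40 g. Starts on the second place of the pad counted from the green stripe; may be absent. Origin: centre of its underside, z its axis.
- button3: Yellow moulded rubber test button, a plain upright disc 30 mm in diameter and 24 mm tall, about 40 g. Starts on the third place of the pad counted from the green stripe; may be absent. Origin: centre of its underside, z its axis.
- button4: Red moulded rubber test button, a plain upright disc 36 mm in diameter and 24 mm tall, about 40 g. Starts on the fourth place of the pad counted from the green stripe; may be absent. Origin: centre of its underside, z its axis.
- button5: Blue moulded rubber test button, a plain upright disc 32 mm in diameter and 24 mm tall, about 40 g. Starts on the fifth place of the pad counted from the green stripe; may be absent. Origin: centre of its underside, z its axis.
- marker: Bystander, to be left where it is: white marker pen, 14 mm thick, 139 mm long, lying. Origin: beneath it; z up at the start.
- weight: Bystander, to be left where it is: brass weight 28 mm wide, 40 mm tall. Origin: centre of its underside; z up at the start.
- beaker: Bystander, to be left where it is: glass beaker 64 mm wide, 85 mm tall. Origin: centre of its underside; z up at the start.
- reagent: Bystander, to be left where it is: amber bottle 60 mm wide, 150 mm tall. Origin: centre of its underside; z up at the start.
- jar: Bystander, to be left where it is: white jar 64 mm wide, 75 mm tall. Origin: centre of its underside; z up at the start.
- screwdriver: Bystander, to be left where it is: screwdriver 180 mm long, lying. Origin: beneath it; z up at the start.
- tape: Bystander, to be left where it is: roll of green tape 90 mm wide, 20 mm tall. Origin: centre of its underside; z up at the start.
Mind the look-alikes: they are no part of the job. What is shaped like the button4 but grey is not meant. Leave any grey look-alike of the button2 alone.

How it is judged:
By the outcome, as a careful person would: the job done as asked, in the order asked, and still so for the second after the job is handed in, with the robot touching nothing.
Of button1, button2, button3, button4, button5 only 3 to 4 are there at a start; the rules pass over those that are not, and their reading is None.
At some moment in a run one of button1, button2, button3, button4, button5 may be knocked a few centimetres aside while the robot is not near it.
Once in a run the grip may slacken for a moment while it holds something.
It also fails if it takes over 210 s, if anything falls off the work surface, if the arm or the gripper's body presses on something with over 40 N, if the wrist force passes 120 N, or if a joint passes its speed limit or range.

## Robot

A 6-joint arm with a two-finger parallel gripper is mounted at the origin on the work surface. World frame = base frame: x ahead of the robot, y to its left, z up, the work surface at z = 0. Lengths are in m, angles in rad, forces in N, time in s.
With the tool pointing down it reaches from about 0.375 to 0.975 m from the base axis. Payload 3.8 kg.
Tool frame: the origin (TCP) lies at the very end of the fingers, on their centre line; the grasp point (between the pads) lies 19 mm behind it; z points along the fingers, y is the line along which they close (so a half turn about z gives the same grasp; the last joint's range is limited). The gripper opens to 85 mm and grips with 20 to 120 N. Pads are 22 mm wide; open, the fingers measure 114 mm over their backs; the gripper's body (76 mm by 85 mm) begins 54 mm behind the grasp point. The pads swing forward as they close: fully open they stand 13 mm farther back than shut.
Start: joints at [-1.192, 0.264, 1.604, -0, 1.274, -0.037], TCP at [0.273, -0.617, 0.231] pointing down, gripper open.
Joint ranges: [-2.63, 2.63], [-0.94, 2.18], [0.31, 2.57], [-1.31, 4.45], [0, 2.66], [-2.55, 2.55]. Speed limits (rad/s): [2.57, 2.57, 3.14, 3.14, 3.14, 3.14].

## Interface

Orientations are given as a rotation vector (axis times angle).
In Python, from workcell import monitor, viewer, job gives the robot as it stands. The module is installed in compiled form; this text tells all that it offers.
- The arm moves only by the tool step_arm, never from a script. Its argument "series" is one flat list of numbers, 4 for each row, row after row: the shift along the tool's x, y, z in m, then the turn about the tool's z in rad. A call has 1 to 8 rows; each row is the pose to reach, as a shift and turn from the pose commanded when the call began, along the tool's axes at that moment; what a row does not reach only later rows make up. A row lasts 1/8 s, in which the tool goes at most 62.5 mm and 10.7 degrees, less where a joint would pass 70% of its speed; a pose out of reach is approached as far as the arm can. A call with a gripper value outside its range is refused whole. "gripper" is the opening, from 0 (shut) to 1 (fully open), set as the call begins (left out, the last holds). The fingers move at their own pace and stop on an object; "newtons" is the grip in N (left out, the last holds). Time passes only in rows, so rows that repeat a pose let the fingers close. It gives the time, the measured TCP pose, the force, the opening and the grip force at its end, in the units of the state.
- monitor.read_state(): the state, without advancing time (a new reading comes with each control period).
- viewer.read_camera(name): name is "scene" or "top"; returns a dict with "image" (420x560x3 uint8, red, green, blue), "intrinsics" (3x3 intrinsics, pixels), "T" (4x4, takes a point from camera to world coordinates). Camera axes: x right, y up, looking along -z (the intrinsics and any distortion apply to the point x, -y, -z); pixel columns grow to the right and rows downward; lengths in m; the calibration is good to about 2 mm. A picture is of the moment at which its call begins. There is no depth.
- job.finish_job(): hands the job in; it is judged then, once.
Trained networks look in a picture, given as the dict that the camera call returned (one of the last four; its "shot" number tells which), for a name from the list of things; names that differ only in an ending like _2 or _b are one class to them, and where a whole thing is asked for, a point or a joint stands for the part that bears it (a point fixed in the world has none). Each returns a list of dicts, best first, with "score" (0 to 1); they miss things now and then, are a little off and sometimes report something else, mostly with a low value. They report only what shows in the picture. A call takes as long as a camera call. They do not tell look-alikes from the thing itself.
- viewer.boxes_of(picture, label): "extent" ([centre column, centre row, width, height] in pixels, round what is visible of it).
- viewer.spot_point(picture, label): "point" ([column, row] in pixels: a listed point, or the origin of a listed thing).
The state is a dict: "time": time; "q": joint angles; "joint_vel": joint speeds; "joint_torque": joint torques, N m; "tool_pos": TCP position; "tcp_rot": TCP orientation; "wrist_force": force on the tool from outside, world axes, zero at the start; "torque": the same for the moment, N m; "width": opening from 0.0 (shut) to 1.0 (fully open); "grip_force": force on a finger pad.
Only numpy, scipy, OpenCV 4.12 (cv2) and the standard library are available. Lean on these libraries where they do the work, as an engineer would, in place of code of your own. Each camera call takes 0.05 s, during which the arm holds its last target. There are 200 camera calls.

## Working session

There is one attempt and no reset: what is moved stays moved. The work goes in short steps, Python scripts to look and compute and a tool call to move; the robot and the scene stay as the last step left them, time stands still between calls to the robot, and variables do not carry over. Pictures are saved under pics/ and viewed, at most 14 in all, crops included, and the job is handed in when it is done.

Besides the shell and the picture viewer there is one more tool, called after "Call:" as a command line: name --argument value ..., lists and objects as JSON in quotes. step_arm: Moves the arm, as the interface text tells. Its arguments: {"type":"object","properties":{"series":{"type":"array"},"gripper":{"type":"number"},"newtons":{"type":"number"}},"required":["series"]}

```bash
mkdir -p pics; cat > h.py <<'E'
import numpy as np, cv2
from workcell import monitor, viewer, job
from scipy.spatial.transform import Rotation as R
def shot(n,save=None):
    p=viewer.read_camera(n)
    if save: cv2.imwrite(f'pics/{save}.png',cv2.cvtColor(p['image'],cv2.COLOR_RGB2BGR))
    return p
def toworld(p,uv,z):
    K=np.array(p['intrinsics']);T=np.array(p['T'])
    d=np.linalg.inv(K)@[uv[0],uv[1],1]; d=T[:3,:3]@[d[0],-d[1],-d[2]]; o=T[:3,3]
    return o+d*(z-o[2])/d[2]
def topix(p,X):
    K=np.array(p['intrinsics']);T=np.array(p['T'])
    c=np.linalg.inv(T)@[*X,1]; v=K@[c[0],-c[1],-c[2]]; return v[:2]/v[2]
E
python3 - <<'E'
from h import *
for n in('scene','top'):
    p=shot(n,n+'0'); print(n,p.keys(),np.round(p['T'],3).tolist(),np.round(p['intrinsics'],1).tolist())
    for l,z in dict(caliper=0,fixed_jaw=.0125,moving_jaw=.0125,knob=.0315,moving_face=.0125,pad=0,tray_red=0,tray_yellow=0,tray_blue=0,button1=0,button2=0,button3=0,button4=0,button5=0,marker=0,weight=0,beaker=0,reagent=0,jar=0,screwdriver=0,tape=0).items():
        print(l,[(round(d['score'],2),np.round(d['point']).tolist(),np.round(toworld(p,d['point'],z)[:2],3).tolist()) for d in viewer.spot_point(p,l)[:4 if 'but' in l else 2]])
print(monitor.read_state())
E
```

```text
scene dict_keys(['image', 'intrinsics', 'T', 'shot']) [[-0.549, -0.487, 0.679, 1.194], [0.835, -0.309, 0.455, 0.446], [-0.012, 0.817, 0.577, 0.593], [0.0, 0.0, 0.0, 1.0]] [[395.0, 0.0, 277.5], [0.0, 395.0, 202.3], [0.0, 0.0, 1.0]]
caliper [(0.63, [269.0, 213.0], [0.544, -0.014]), (0.57, [294.0, 230.0], [0.569, 0.075])]
fixed_jaw [(0.66, [308.0, 217.0], [0.522, 0.084])]
moving_jaw [(0.59, [265.0, 216.0], [0.576, -0.005])]
knob [(0.84, [267.0, 210.0], [0.572, -0.001])]
moving_face [(0.84, [291.0, 213.0], [0.53, 0.04])]
pad [(0.86, [401.0, 241.0], [0.472, 0.299])]
tray_red [(0.87, [164.0, 189.0], [0.611, -0.319]), (0.52, [289.0, 214.0], [0.524, 0.031])]
tray_yellow [(0.62, [225.0, 160.0], [0.396, -0.28])]
tray_blue [(0.8, [196.0, 169.0], [0.482, -0.321]), (0.52, [282.0, 168.0], [0.343, -0.105])]
button1 [(0.82, [412.0, 230.0], [0.421, 0.308]), (0.7, [385.0, 257.0], [0.543, 0.288]), (0.68, [453.0, 239.0], [0.404, 0.398]), (0.59, [445.0, 279.0], [0.54, 0.415])]
button2 [(0.82, [412.0, 230.0], [0.421, 0.308]), (0.7, [385.0, 257.0], [0.543, 0.288]), (0.68, [453.0, 239.0], [0.404, 0.398]), (
[... 3017 characters left out ...]
 304.0], [0.356, -0.099])]
{'time': 2.2, 'q': array([-1.19187935e+00,  2.63875727e-01,  1.60401320e+00,  1.70627068e-06,
        1.27370294e+00, -3.69312329e-02]), 'joint_vel': array([ 0.00053694,  0.00093078, -0.00127811,  0.00086008,  0.0002365 ,
       -0.00073106]), 'joint_torque': array([ 2.60687199e-05, -5.15045607e+01, -3.67708755e+01, -7.55916767e-05,
        9.39005186e-04, -4.90829947e-06]), 'tool_pos': array([ 0.27265197, -0.61746988,  0.23128895]), 'tcp_rot': array([3.07392729e+00, 6.48515478e-01, 2.73513337e-06]), 'wrist_force': array([ 0.39725463,  0.17140802, -0.78161446]), 'torque': array([ 0.0060396 ,  0.01293012, -0.0180917 ]), 'grip_force': 0.0, 'width': 0.997841481593777}
```

View pics/top0.png

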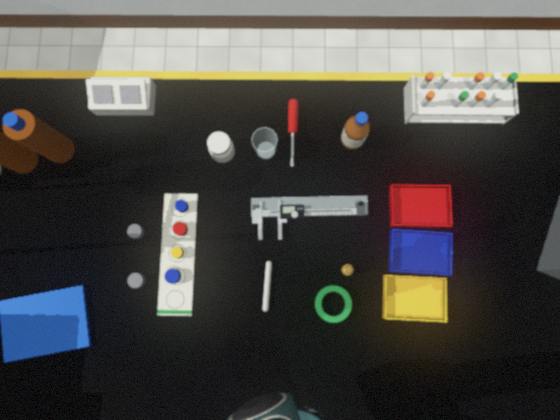

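View pics/scene0.png

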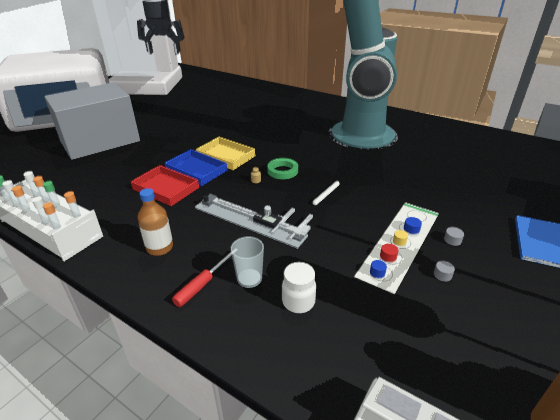

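Top view: blue button at (173,275), yellow (177,252), red (180,228), blue (181,206). The first place (175,299) is empty. The greys at (135,230) and (135,281) are decoys. The caliper is at (250–368, 195–240), and the trays are at (420,205) red, (420,252) blue and (415,298) yellow. The scene view agrees.

```bash
cat >> h.py <<'E'
HS={'blue':[(105,128)],'red':[(0,8),(172,180)],'yellow':[(20,34)]}
def blobs(p,col,z,amin=25,S=150,V=60,split=False):
    h=cv2.cvtColor(p['image'],cv2.COLOR_RGB2HSV); m=0
    for a,b in HS[col]: m=m|cv2.inRange(h,(a,S,V),(b,255,255))
    n,_,st,c=cv2.connectedComponentsWithStats(m)
    return [(st[i,4],np.round(c[i],1).tolist(),np.round(toworld(p,c[i],z)[:2],4).tolist(),st[i,:4].tolist()) for i in range(1,n) if st[i,4]>=amin]
E
python3 - <<'E'
from h import *
t=shot('top');s=shot('scene')
for c in HS:
    for n,p in(('top',t),('scene',s)):
        print(c,n); [print('  ',b) for b in blobs(p,c,.018)]
im=cv2.cvtColor(t['image'],cv2.COLOR_RGB2BGR)
cv2.imwrite('pics/calt.png',cv2.resize(im[185:250,240:380],None,fx=5.7,fy=5.7,interpolation=cv2.INTER_CUBIC))
im=cv2.cvtColor(s['image'],cv2.COLOR_RGB2BGR)
cv2.imwrite('pics/cals.png',cv2.resize(im[185:255,185:325],None,fx=5.7,fy=5.7,interpolation=cv2.INTER_CUBIC))
E
```

```text
blue top
   (np.int32(239), [12.1, 120.5], [0.8227, 0.7486], [2, 112, 22, 18])
   (np.int32(110), [361.6, 117.3], [0.8392, -0.1745], [357, 112, 11, 12])
   (np.int32(89), [181.1, 205.5], [0.5986, 0.2892], [176, 201, 11, 10])
   (np.int32(2606), [421.2, 250.8], [0.49, -0.3171], [389, 228, 65, 47])
   (np.int32(129), [172.0, 275.6], [0.4212, 0.303], [166, 270, 13, 12])
   (np.int32(5605), [43.9, 323.3], [0.3016, 0.612], [0, 284, 91, 79])
blue scene
   (np.int32(1241), [197.0, 165.7], [0.4882, -0.3079], [165, 149, 63, 37])
   (np.int32(147), [146.3, 194.6], [0.6715, -0.3168], [139, 189, 15, 12])
   (np.int32(1707), [538.2, 238.2], [0.3236, 0.555], [515, 215, 45, 49])
   (np.int32(220), [412.2, 224.9], [0.4257, 0.3066], [404, 217, 17, 17])
   (np.int32(223), [377.7, 268.4], [0.6028, 0.2926], [370, 260, 16, 18])
red top
   (np.int32(343), [292.3, 115.6], [0.8423, 0.0074], [287, 99, 12, 34])
   (np.int32(2844), [420.3, 205.2], [0.6058, -0.3192], [388, 183, 66, 46])
   (np.int32(119), [179.5, 228.4], [0.5398, 0.2903], [174, 223, 12, 12])
red scene
   (np.int32(1588), [165.7, 184.3], [0.6088, -0.3108], [131, 165, 69, 42])
   (np.int32(250), [388.7, 252.1], [0.5441, 0.2941], [380, 244, 18, 17])
   (np.int32(615), [191.6, 287.9], [0.8466, 0.0098], [172, 269, 41, 38])
yellow top
   (np.int32(450), [35.6, 74.5], [0.953, 0.6993], [0, 71, 80, 8])
   (np.int32(100), [546.2, 79.6], [0.9482, -0.6648], [519, 75, 41, 8])
   (np.int32(47), [177.4, 251.7], [0.4807, 0.2927], [173, 248, 10, 8])
   (np.int32(3071), [414.8, 298.5], [0.3728, -0.2969], [381, 274, 68, 50])
yellow scene
   (np.int32(223), [234.3, 144.8], [0.3253, -0.2987], [218, 136, 37, 17])
   (np.int32(89), [227.6, 162.8], [0.4269, -0.243], [205, 153, 41, 17])
   (np.int32(67), [397.9, 240.1], [0.4957, 0.2971], [393, 235, 11, 10])
```

View pics/calt.png

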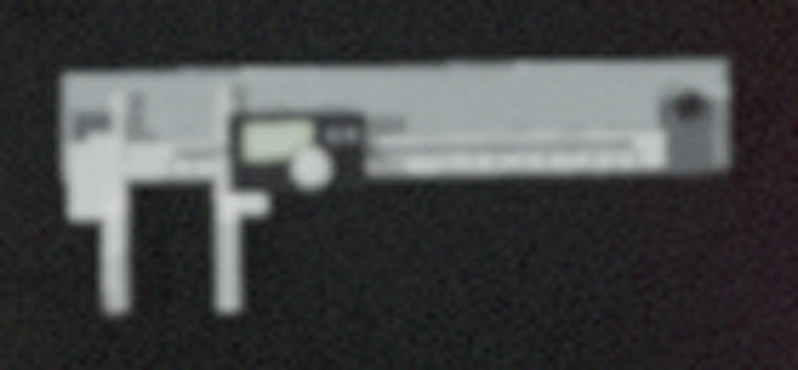

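View pics/cals.png

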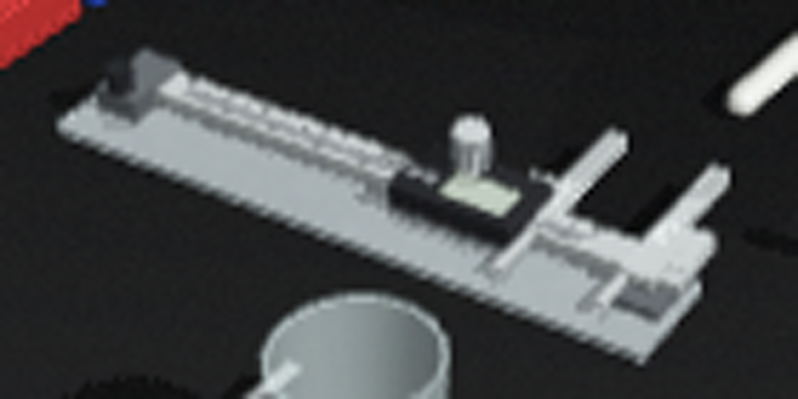

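```bash
python3 - <<'E'
from h import *
t=shot('top')
f=lambda u,v,z:toworld(t,[(u+.5)/5.7-.5+240,(v+.5)/5.7-.5+185],z)
for n,a in dict(footBL=(62,72,.006),footBR=(729,58,.006),fix_tip=(131,313,.016),fix_root=(128,190,.016),fix_tipL=(102,313,.016),mov_tip=(214,313,.016),mov_root=(213,190,.016),mov_tipR=(242,313,.016),knobtop=(312,167,.041),beamfrontL=(135,183,.015),beamfrontR=(660,170,.015)).items(): print(n,np.round(f(*a),4))
s=shot('scene')
g=lambda u,v,z:toworld(s,[(u+.5)/5.7-.5+185,(v+.5)/5.7-.5+185],z)
print('scene knob',g(470,130,.041), 'movtip',g(622,135,.016),'fixtip',g(722,170,.016))
for l,z in dict(knob=.0315,moving_face=.0125,fixed_jaw=.0125,caliper=0).items():
  for p in(t,s): print(l,[(round(d['score'],2),np.round(toworld(p,d['point'],z)[:2],4)) for d in viewer.spot_point(p,l)[:1]])
E
```

```text
footBL [0.6246 0.1136 0.006 ]
footBR [ 0.6341 -0.1883  0.006 ]
fix_tip [0.5141 0.0796 0.016 ]
fix_root [0.5692 0.082  0.016 ]
fix_tipL [0.514  0.0924 0.016 ]
mov_tip [0.5146 0.0429 0.016 ]
mov_root [0.5696 0.0441 0.016 ]
mov_tipR [0.5147 0.0305 0.016 ]
knobtop [5.762e-01 5.000e-04 4.100e-02]
beamfrontL [0.5725 0.079  0.015 ]
beamfrontR [ 0.5809 -0.1549  0.015 ]
scene knob [0.57501868 0.00115596 0.041     ] movtip [0.51461162 0.03900151 0.016     ] fixtip [0.51341123 0.08807793 0.016     ]
knob [(0.73, array([ 5.725e-01, -1.000e-04]))]
knob [(0.95, array([0.5816, 0.002 ]))]
moving_face [(0.69, array([0.5356, 0.0383]))]
moving_face [(0.71, array([0.5309, 0.0441]))]
fixed_jaw [(0.59, array([0.7519, 0.0751]))]
fixed_jaw [(0.64, array([0.519 , 0.0765]))]
caliper [(0.84, array([0.5837, 0.0866]))]
caliper [(0.88, array([0.571 , 0.0736]))]
```

The top crop shows both jaws square, with a gap of about 37 mm: fixed jaw at u≈131, moving jaw at u≈214, knob at (312,167). The scene crop confirms this. The caliper is yawed about +0.034 rad.

Call:
step_arm --series '[0.527,-0.444,0.07,-1.189,0.527,-0.444,0.07,-1.189,0.527,-0.444,0.07,-1.189,0.527,-0.444,0.07,-1.189,0.527,-0.444,0.07,-1.189,0.527,-0.444,0.07,-1.189,0.527,-0.444,0.07,-1.189,0.527,-0.444,0.07,-1.189]' --gripper 0.6 --newtons 30

```text
time: 3.8
tool_pos: [0.492, -0.1688, 0.181]
tcp_rot: [2.182, 2.258, 0.001]
wrist_force: [1.3, -0.5, -0.3]
width: 0.603
grip_force: 0.0
```

```bash
cat >> h.py <<'E'
def to(x,y,z,yaw=0.034):
    s=monitor.read_state(); M=R.from_rotvec(s['tcp_rot']).as_matrix(); p=np.array(s['tool_pos'])
    d=M.T@(np.array([x,y,z])-p); ya=np.arctan2(M[1,1],M[0,1])
    print('pose',p.round(4),'yaw',round(ya,4),'shift',d.round(4),'turn',round(ya-yaw,4),'F',s['wrist_force'].round(2),'w',round(s['width'],3),'t',round(s['time'],2),'q6',round(s['q'][5],2),'tilt',M[:,2].round(3))
E
python3 -c "
from h import *
to(.5757,.0012,.12)"
```

```text
pose [ 0.492  -0.1688  0.181 ] yaw 0.0344 shift [0.1671 0.0894 0.061 ] turn 0.0004 F [ 1.29 -0.53 -0.28] w 0.603 t 3.8 q6 -0.41 tilt [ 0.001 -0.001 -1.   ]
```

Call:
step_arm --series '[0.056,0.03,0.0,0,0.11,0.06,0.02,0,0.167,0.089,0.04,0,0.167,0.089,0.071,0,0.167,0.089,0.071,0,0.167,0.089,0.071,0]' --gripper 0.5

```text
time: 4.55
tool_pos: [0.5747, -0.0013, 0.1105]
tcp_rot: [2.184, 2.258, 0.0]
wrist_force: [-0.8, -0.3, 0.1]
width: 0.496
grip_force: 0.0
```

```bash
python3 -c "
from h import *
p=shot('top');q=shot('scene')
im=lambda p,a,b,c,d,k:cv2.resize(cv2.cvtColor(p['image'][a:b,c:d],cv2.COLOR_RGB2BGR),None,fx=k,fy=k,interpolation=cv2.INTER_CUBIC)
cv2.imwrite('pics/hov.png',np.hstack([im(p,150,250,230,330,3.9),im(q,150,250,220,320,3.9)]))
to(.5757,.0012,.027)"
```

```text
pose [ 0.5755 -0.0017  0.1116] yaw 0.0326 shift [0.003  0.0001 0.0846] turn -0.0014 F [0.55 0.1  0.2 ] w 0.498 t 4.65 q6 -0.08 tilt [ 0.003 -0.    -1.   ]
```

View pics/hov.png

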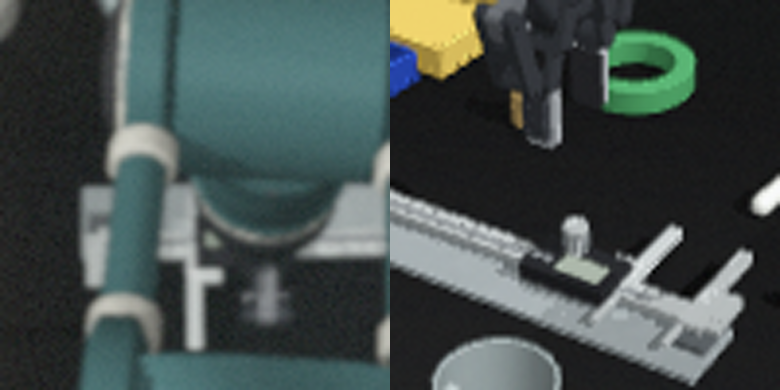

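The arm hides the top view. In the scene crop the fingers hang above the knob (575,235). I'll go down and pinch.

Call:
step_arm --series '[0.003,0,0.04,0,0.003,0,0.07,0,0.003,0,0.084,0,0.003,0,0.084,0]'

```text
time: 5.15
tool_pos: [0.5742, 0.0017, 0.0258]
tcp_rot: [-2.184, -2.258, 0.001]
wrist_force: [-0.3, -0.6, 0.9]
width: 0.501
grip_force: 0.0
```

Call:
step_arm --series '[0,0,0,0,0,0,0,0,0,0,0,0,0,0,0,0,0,0,0,0,0,0,0,0]' --gripper 0.1 --newtons 25

```text
time: 5.9
tool_pos: [0.5759, 0.0021, 0.0275]
tcp_rot: [2.181, 2.257, 0.003]
wrist_force: [-0.5, -1.5, 7.6]
width: 0.177
grip_force: 24.6
```

```bash
python3 -c "
from h import *
q=shot('scene','pin')
im=lambda p,a,b,c,d,k:cv2.resize(cv2.cvtColor(p['image'][a:b,c:d],cv2.COLOR_RGB2BGR),None,fx=k,fy=k,interpolation=cv2.INTER_CUBIC)
cv2.imwrite('pics/pin.png',im(q,150,250,220,320,5))
to(.5757,-.024,.027)"
```

```text
pose [0.5758 0.0021 0.0275] yaw 0.0342 shift [-0.0261 -0.001   0.0005] turn 0.0002 F [-1.28 -1.09  6.27] w 0.169 t 5.95 q6 -0.07 tilt [ 0.003 -0.    -1.   ]
```

View pics/pin.png

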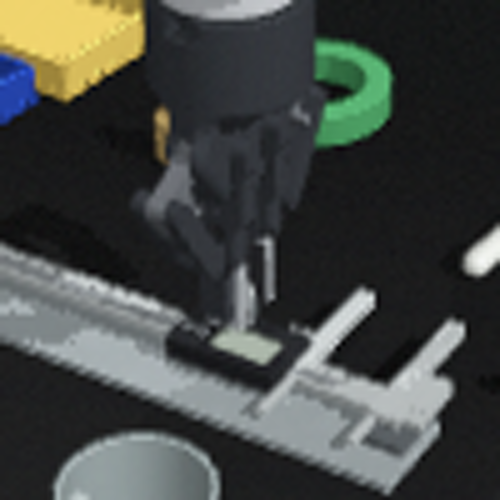

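The knob is pinched: width ≈14–16 mm, and the scene crop shows the fingers round it at (240,300). Now I'll open the slide to a gap of about 60 mm.

Call:
step_arm --series '[0,0,-0.001,0,-0.006,0,-0.001,0,-0.012,0,-0.001,0,-0.018,0,-0.001,0,-0.024,0,-0.001,0,-0.024,0,-0.001,0]'

```text
time: 6.7
tool_pos: [0.5764, -0.0228, 0.0275]
tcp_rot: [2.182, 2.257, 0.002]
wrist_force: [4.1, -1.0, 4.8]
width: 0.173
grip_force: 25.0
```

Call:
step_arm --series '[0,0,0,0,0,0,0,0,0,0,0,0,0,0,-0.04,0,0,0,-0.09,0,0.06,-0.02,-0.11,0,0.12,-0.04,-0.11,0,0.18,-0.06,-0.11,0]' --gripper 0.4

```text
time: 7.7
tool_pos: [0.51, 0.1526, 0.1371]
tcp_rot: [2.184, 2.258, 0.0]
wrist_force: [0.4, 0.7, -0.4]
width: 0.399
grip_force: 0.0
```

```bash
python3 -c "
from h import *
to(.4212,.303,.10)"
```

```text
pose [0.51   0.1526 0.1371] yaw 0.033 shift [ 0.1532 -0.0838  0.0371] turn -0.001 F [ 0.43  0.69 -0.4 ] w 0.399 t 7.7 q6 0.21 tilt [ 0.  0. -1.]
```

Call:
step_arm --series '[0.03,-0.016,0,-0.184,0.06,-0.032,0,-0.368,0.09,-0.048,0,-0.552,0.12,-0.064,0,-0.736,0.153,-0.083,0.01,-0.92,0.153,-0.083,0.02,-1.104,0.153,-0.083,0.03,-1.288,0.153,-0.083,0.037,-1.47]' --gripper 0.7

```text
time: 8.7
tool_pos: [0.4216, 0.3011, 0.0986]
tcp_rot: [-0.094, -3.138, 0.002]
wrist_force: [-0.1, 0.7, -1.0]
width: 0.697
grip_force: 0.0
```

```bash
python3 -c "
from h import *
to(.4225,.304,.10,1.504)
q=shot('scene');p=shot('top')
im=lambda p,a,b,c,d,k:cv2.resize(cv2.cvtColor(p['image'][a:b,c:d],cv2.COLOR_RGB2BGR),None,fx=k,fy=k,interpolation=cv2.INTER_CUBIC)
cv2.imwrite('pics/b2.png',np.hstack([im(q,150,290,340,480,2.8),im(p,190,330,110,250,2.8)]))
print(blobs(q,'blue',.018)[-3:])
print([toworld(p,d['point'],.0315) for d in viewer.spot_point(p,'knob')[:1]],[toworld(q,d['point'],.0315) for d in viewer.spot_point(q,'knob')[:1]])
"
```

```text
pose [0.4216 0.3011 0.0986] yaw 1.5108 shift [-0.0007  0.003  -0.0014] turn 0.0068 F [-0.1   0.71 -1.05] w 0.697 t 8.7 q6 -0.94 tilt [-0.002 -0.001 -1.   ]
[(np.int32(1707), [538.2, 238.2], [0.3236, 0.555], [515, 215, 45, 49]), (np.int32(220), [412.2, 224.9], [0.4257, 0.3066], [404, 217, 17, 17]), (np.int32(225), [377.7, 268.4], [0.6027, 0.2928], [370, 260, 17, 18])]
[array([ 0.57020862, -0.02562887,  0.0315    ])] [array([ 0.57673685, -0.02518621,  0.0315    ])]
```

View pics/b2.png

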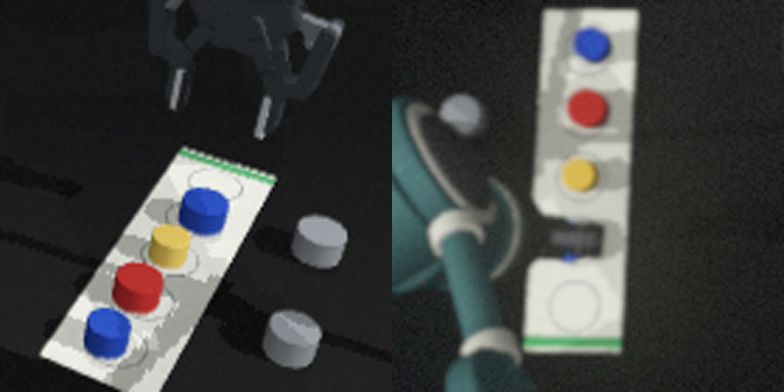

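The scene crop shows the fingers straddling above the blue button (204,210). The rings are slightly offset from the buttons.

Call:
step_arm --series '[0,0.003,0.04,0,0,0.003,0.08,0,0,0.003,0.095,0,0,0.003,0.095,0]'

```text
time: 9.4
tool_pos: [0.4223, 0.3039, 0.0041]
tcp_rot: [-0.107, -3.138, 0.002]
wrist_force: [0.4, -0.5, -0.6]
width: 0.7
grip_force: 0.0
```

Call:
step_arm --series '[0,0,0,0,0,0,0,0,0,0,0,0,0,0,0,0]' --gripper 0.2 --newtons 30

```text
time: 9.9
tool_pos: [0.4246, 0.3054, 0.0067]
tcp_rot: [0.105, 3.137, 0.003]
wrist_force: [0.0, 0.6, 6.7]
width: 0.434
grip_force: 30.6
```

Call:
step_arm --series '[0,0,0,0,0,0,-0.03,0,0,0,-0.06,0,0,0,-0.06,0]'

```text
time: 10.4
tool_pos: [0.4251, 0.3059, 0.0678]
tcp_rot: [0.105, 3.135, 0.006]
wrist_force: [1.4, -0.6, -0.9]
width: 0.434
grip_force: 30.3
```

```bash
python3 -c "
from h import *
q=shot('scene');p=shot('top')
im=lambda p,a,b,c,d,k:cv2.resize(cv2.cvtColor(p['image'][a:b,c:d],cv2.COLOR_RGB2BGR),None,fx=k,fy=k,interpolation=cv2.INTER_CUBIC)
cv2.imwrite('pics/b2g.png',np.hstack([im(q,150,290,340,480,2.8),im(p,190,330,110,250,2.8)]))
to(.532,.058,.065)
"
```

```text
pose [0.4228 0.3044 0.0648] yaw 1.5039 shift [-1.254e-01 -2.385e-01 -2.000e-04] turn 1.4699 F [-0.11 -0.13 -0.58] w 0.434 t 10.5 q6 -0.93 tilt [ 0.  0. -1.]
```

View pics/b2g.png

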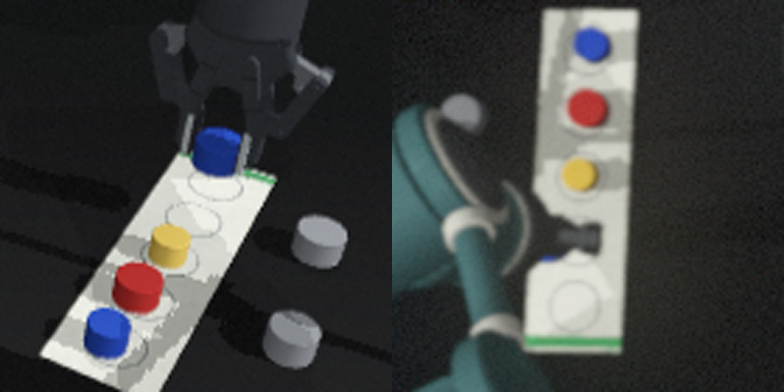

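The blue button is held in the fingers at (217,150). The remaining buttons stand as before. Next is the caliper.

Call:
step_arm --series '[-0.015,-0.03,-0.01,0.184,-0.03,-0.06,-0.01,0.368,-0.045,-0.09,-0.01,0.552,-0.06,-0.12,-0.01,0.736,-0.08,-0.16,-0.01,0.92,-0.1,-0.2,-0.01,1.104,-0.12,-0.24,-0.01,1.288,-0.12,-0.24,-0.01,1.47]'

```text
time: 11.5
tool_pos: [0.5266, 0.0542, 0.0731]
tcp_rot: [-2.194, -2.247, 0.003]
wrist_force: [0.8, 1.0, 0.0]
width: 0.431
grip_force: 30.3
```

Call:
step_arm --series '[0,0,0,0,0,0,0,0]'

```text
time: 11.75
tool_pos: [0.5256, 0.0572, 0.0736]
tcp_rot: [-2.179, -2.261, 0.002]
wrist_force: [0.2, 0.1, -0.7]
width: 0.429
grip_force: 30.3
```

```bash
python3 -c "
from h import *
p=shot('top');q=shot('scene')
for i in range(4): to(.527,.0565,.0035); shot('top')
im=lambda p,a,b,c,d,k:cv2.resize(cv2.cvtColor(p['image'][a:b,c:d],cv2.COLOR_RGB2BGR),None,fx=k,fy=k,interpolation=cv2.INTER_CUBIC)
cv2.imwrite('pics/c2.png',np.hstack([im(q,165,245,230,330,3.9),im(p,190,270,230,330,3.9)]))
print('mf',[toworld(a,d['point'],.0125) for a in(p,q) for d in viewer.spot_point(a,'moving_face')[:1]])
"
```

```text
pose [0.526  0.0575 0.0742] yaw 0.0368 shift [-0.001   0.001   0.0707] turn 0.0028 F [-0.97 -0.86 -0.71] w 0.432 t 11.85 q6 0.02 tilt [-0.001  0.    -1.   ]
pose [0.5262 0.0575 0.0744] yaw 0.0365 shift [-0.001   0.0008  0.0709] turn 0.0025 F [ 0.95  0.97 -0.14] w 0.429 t 11.9 q6 0.03 tilt [-0.001 -0.    -1.   ]
pose [0.5264 0.0575 0.0746] yaw 0.0362 shift [-0.001   0.0006  0.0711] turn 0.0022 F [ 0.32 -0.13 -0.16] w 0.432 t 11.95 q6 0.03 tilt [-0. -0. -1.]
pose [0.5265 0.0575 0.0747] yaw 0.0358 shift [-0.001   0.0005  0.0712] turn 0.0018 F [ 0.05 -0.18 -0.16] w 0.43 t 12.0 q6 0.03 tilt [-0.  0. -1.]Traceback (most recent call last):
  File "<string>", line 7, in <module>
    print('mf',[toworld(a,d['point'],.0125) for a in(p,q) for d in viewer.spot_point(a,'moving_face')[:1]])
                                                                   ~~~~~~~~~~~~~~~~~^^^^^^^^^^^^^^^^^
ValueError: only the last four pictures can be asked about
```

View pics/c2.png

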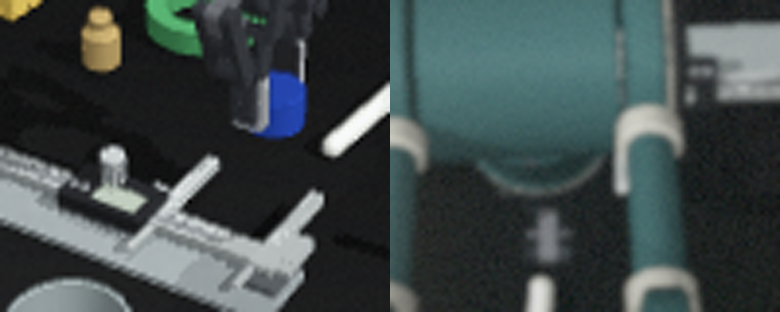

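The scene crop shows the blue button in the fingers above the jaw gap. I'll go down, release and rise.

Call:
step_arm --series '[-0.001,0.0005,0.03,0,-0.001,0.0005,0.05,0,-0.001,0.0005,0.063,0,-0.001,0.0005,0.071,0,-0.001,0.0005,0.071,0,-0.001,0.0005,0.071,0]'

```text
time: 12.8
tool_pos: [0.5268, 0.0559, 0.0047]
tcp_rot: [-2.182, -2.259, 0.002]
wrist_force: [-3.3, -1.5, 2.8]
width: 0.437
grip_force: 24.7
```

Call:
step_arm --series '[0,0,0,0,0,0,0,0,0,0,-0.003,0,0,0,-0.02,0,0,0,-0.06,0,0,0,-0.1,0,0,0,-0.1,0]' --gripper 0.52

```text
time: 13.68
tool_pos: [0.5312, 0.0562, 0.1092]
tcp_rot: [2.179, 2.254, 0.011]
wrist_force: [-0.0, 0.2, 0.7]
width: 0.519
grip_force: 0.0
```

```bash
python3 -c "
from h import *
q=shot('scene');to(.5765,-.0225,.029)
im=lambda p,a,b,c,d,k:cv2.resize(cv2.cvtColor(p['image'][a:b,c:d],cv2.COLOR_RGB2BGR),None,fx=k,fy=k,interpolation=cv2.INTER_CUBIC)
cv2.imwrite('pics/c2b.png',im(q,165,245,230,330,5))
print('mf',[toworld(a,d['point'],.0125) for a in(q,) for d in viewer.spot_point(a,'moving_face')[:1]],blobs(q,'blue',.018))
"
```

```text
pose [0.5293 0.0561 0.1069] yaw 0.034 shift [-0.0802  0.044   0.0781] turn 0.0 F [ 0.36  0.28 -0.38] w 0.519 t 13.72 q6 0.02 tilt [ 0.006  0.    -1.   ]
mf [array([0.53462617, 0.01674684, 0.0125    ])] [(np.int32(1245), [196.9, 165.7], [0.4881, -0.3083], [165, 149, 63, 37]), (np.int32(145), [146.3, 194.6], [0.6715, -0.3168], [139, 189, 15, 12]), (np.int32(227), [298.2, 213.7], [0.5301, 0.0612], [291, 206, 16, 17]), (np.int32(1706), [538.2, 238.2], [0.3236, 0.5551], [515, 215, 45, 49]), (np.int32(224), [377.7, 268.4], [0.6028, 0.2927], [370, 260, 16, 18])]
```

View pics/c2b.png

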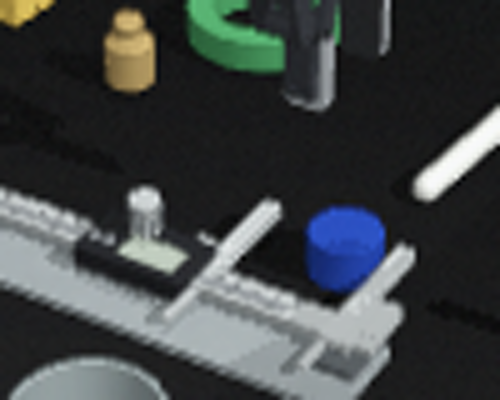

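The blue button stands upright between the open jaws at (345,245). Now the knob.

Call:
step_arm --series '[-0.04,0.023,0,0,-0.08,0.046,0,0,-0.08,0.046,0.035,0,-0.08,0.046,0.065,0,-0.08,0.046,0.075,0,-0.08,0.046,0.075,0]' --gripper 0.5

```text
time: 14.52
tool_pos: [0.5745, -0.0222, 0.0273]
tcp_rot: [-2.181, -2.257, 0.003]
wrist_force: [-0.4, -0.8, -0.2]
width: 0.5
grip_force: 0.0
```

Call:
step_arm --series '[0,0,0,0,0,0,0,0,0,0,0,0,0,0,0,0,0,0,0,0]' --gripper 0.1 --newtons 20

```text
time: 15.15
tool_pos: [0.5767, -0.0224, 0.0301]
tcp_rot: [2.182, 2.258, 0.002]
wrist_force: [-1.9, 0.4, 6.8]
width: 0.176
grip_force: 19.8
```

```bash
python3 -c "
from h import *
to(.5765,-.0225,.029)
q=shot('scene');
print('mf',[(n,toworld(a,d['point'],z)) for a in(q,) for n,z in(('moving_face',.0125),('fixed_jaw',.0125)) for d in viewer.spot_point(a,n)[:1]])
"
```

```text
pose [ 0.5767 -0.0224  0.0301] yaw 0.0341 shift [-0.0001 -0.0002  0.0011] turn 0.0001 F [-1.87  0.36  6.78] w 0.176 t 15.15 q6 -0.12 tilt [ 0.002 -0.    -1.   ]
mf [('moving_face', array([0.55177042, 0.01966459, 0.0125    ])), ('fixed_jaw', array([0.52735884, 0.08572254, 0.0125    ]))]
```

Call:
step_arm --series '[0.003,0,0,0,0.006,0,0,0,0.009,0,0,0,0.012,0,0,0,0.015,0,0,0,0.018,0,0,0,0.018,0,0,0,0.018,0,0,0]'

```text
time: 16.3
tool_pos: [0.5761, -0.0046, 0.0301]
tcp_rot: [2.182, 2.258, 0.001]
wrist_force: [-2.4, -1.2, 5.5]
width: 0.174
grip_force: 19.9
```

```bash
cat >> h.py <<'E'
def gap():
    s=shot('scene')
    for i in range(4): st=monitor.read_state(); print(st['tool_pos'].round(4),st['wrist_force'].round(2)); shot('scene') if i<2 else 0
    r={n:[(round(d['score'],2),toworld(s,d['point'],.0125)[:2].round(4).tolist()) for d in viewer.spot_point(s,n)[:1]] for n in('moving_face','fixed_jaw')}
    print(r,[b for c in HS for b in blobs(s,c,.018) if abs(b[2][0]-.53)<.04 and abs(b[2][1]-.06)<.05])
E
python3 -c "
from h import *
gap()
"
```

```text
[ 0.5761 -0.0046  0.0302] [-2.22 -0.88  5.76]
[ 0.5761 -0.0046  0.0301] [-1.37 -0.91  5.97]
[ 0.5761 -0.0046  0.0302] [-2.13 -0.82  5.59]
[ 0.5761 -0.0046  0.0302] [-2.13 -0.82  5.59]
{'moving_face': [(0.61, [0.5332, 0.036])], 'fixed_jaw': [(0.64, [0.5191, 0.0757])]} [(np.int32(224), [298.3, 213.8], [0.5303, 0.0615], [291, 206, 16, 17])]
```

Call:
step_arm --series '[0.0005,0,0,0,0.001,0,0,0,0.0015,0,0,0,0.002,0,0,0]'

```text
time: 17.05
tool_pos: [0.576, -0.003, 0.0302]
tcp_rot: [2.182, 2.258, 0.001]
wrist_force: [-1.5, -2.4, 5.7]
width: 0.169
grip_force: 19.9
```

Call:
step_arm --series '[0.0005,0,0,0,0.001,0,0,0,0.001,0,0,0]'

```text
time: 17.42
tool_pos: [0.576, -0.002, 0.0302]
tcp_rot: [2.182, 2.258, 0.001]
wrist_force: [-2.5, -1.9, 6.3]
width: 0.17
grip_force: 19.9
```

```bash
python3 -c "
from h import *
gap()
"
```

```text
[ 0.576  -0.0019  0.0302] [-2.64 -1.64  6.75]
[ 0.576  -0.0019  0.0301] [-1.93 -0.88  5.25]
[ 0.576  -0.002   0.0302] [-2.64 -1.69  6.42]
[ 0.576  -0.002   0.0302] [-2.64 -1.69  6.42]
{'moving_face': [(0.82, [0.5304, 0.0328])], 'fixed_jaw': [(0.74, [0.5228, 0.0906])]} [(np.int32(226), [298.3, 213.8], [0.5303, 0.0615], [291, 206, 16, 18])]
```

Call:
step_arm --series '[0.0005,0,0,0,0.001,0,0,0,0.001,0,0,0]'

```text
time: 18.05
tool_pos: [0.576, -0.001, 0.0301]
tcp_rot: [2.182, 2.258, 0.001]
wrist_force: [-1.9, -2.4, 5.3]
width: 0.175
grip_force: 19.9
```

Call:
step_arm --series '[0.0003,0,0,0,0.0006,0,0,0,0.0006,0,0,0]'

```text
time: 18.42
tool_pos: [0.5759, -0.0004, 0.0301]
tcp_rot: [2.182, 2.258, 0.001]
wrist_force: [-1.8, -3.7, 6.2]
width: 0.175
grip_force: 19.9
```

```bash
python3 -c "
from h import *
gap()
"
```

```text
[ 5.76e-01 -4.00e-04  3.02e-02] [-1.98 -1.86  6.78]
[ 5.759e-01 -4.000e-04  3.020e-02] [-2.37 -1.74  6.33]
[ 5.76e-01 -4.00e-04  3.02e-02] [-1.73 -2.77  6.18]
[ 5.76e-01 -4.00e-04  3.02e-02] [-1.73 -2.77  6.18]
{'moving_face': [(0.56, [0.5397, 0.0395])], 'fixed_jaw': [(0.61, [0.5265, 0.0811])]} [(np.int32(225), [298.3, 213.8], [0.5304, 0.0616], [291, 206, 16, 18])]
```

Call:
step_arm --series '[0.0003,0,0,0,0.0006,0,0,0,0.0006,0,0,0]'

```text
time: 19.05
tool_pos: [0.5759, 0.0002, 0.0301]
tcp_rot: [2.182, 2.258, 0.001]
wrist_force: [-2.0, -1.2, 5.2]
width: 0.173
grip_force: 19.9
```

```bash
sed -i 's/^    for i in range(4).*$/    F=[monitor.read_state()["wrist_force"]]\n    for i in range(5): shot("top"); F.append(monitor.read_state()["wrist_force"])\n    print(monitor.read_state()["tool_pos"].round(4),np.mean(F,0).round(2),np.std(F,0).round(2),"t",monitor.read_state()["time"])\n    s=shot("scene")/' h.py; python3 -c "
from h import *
gap()
"
```

```text
[5.759e-01 2.000e-04 3.020e-02] [-2.31 -1.74  6.35] [0.42 0.58 0.26] t 19.35
{'moving_face': [(0.74, [0.5377, 0.0373])], 'fixed_jaw': [(0.45, [0.5174, 0.0836])]} [(np.int32(224), [298.3, 213.8], [0.5305, 0.0617], [291, 206, 16, 18])]
```

Call:
step_arm --series '[0.0003,0,0,0,0.0006,0,0,0,0.0006,0,0,0,0.0006,0,0,0]'

```text
time: 20.0
tool_pos: [0.5759, 0.0008, 0.0302]
tcp_rot: [2.182, 2.258, 0.001]
wrist_force: [-2.5, -2.2, 6.2]
width: 0.169
grip_force: 19.9
```

Call:
step_arm --series '[0.0003,0,0,0,0.0005,0,0,0,0.0005,0,0,0,0.0005,0,0,0]'

```text
time: 20.5
tool_pos: [0.5759, 0.0013, 0.0301]
tcp_rot: [2.182, 2.258, 0.001]
wrist_force: [-2.1, -2.5, 6.1]
width: 0.169
grip_force: 19.9
```

```bash
sed -i 's/range(5): shot("top")/range(3): shot("top")/' h.py; python3 -c "
from h import *
gap()
"
```

```text
[0.5759 0.0013 0.0301] [-2.62 -2.21  6.19] [0.41 0.43 0.42] t 20.7
{'moving_face': [(0.81, [0.5336, 0.0316])], 'fixed_jaw': [(0.7, [0.5251, 0.0864])]} [(np.int32(225), [298.3, 213.8], [0.5306, 0.0618], [291, 206, 16, 18])]
```

```bash
python3 -c "
from h import *
q=shot('scene')
cv2.imwrite('pics/g1.png',cv2.resize(cv2.cvtColor(q['image'][185:245,250:330],cv2.COLOR_RGB2BGR),None,fx=9,fy=9,interpolation=cv2.INTER_CUBIC))
"
```

```text
(no output)
```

View pics/g1.png

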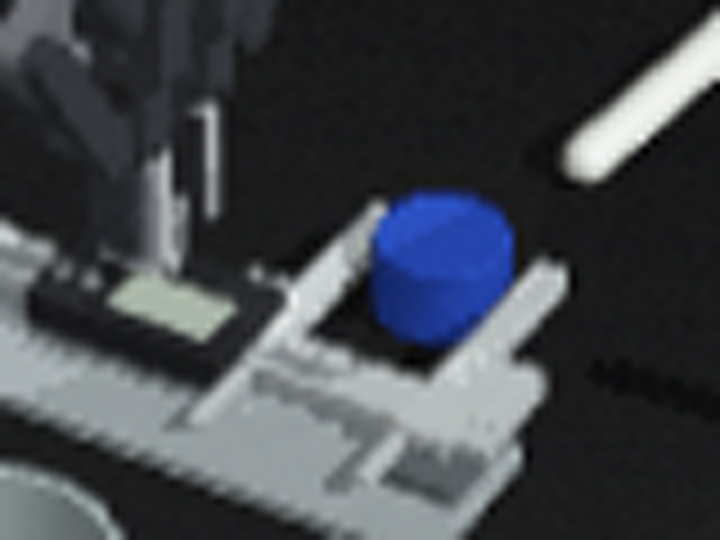

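The jaw is within about 1–2 mm of the blue button (440,265). I'll creep on.

Call:
step_arm --series '[0.0003,0,0,0,0.0005,0,0,0,0.0005,0,0,0]'

```text
time: 21.28
tool_pos: [0.5759, 0.0018, 0.0302]
tcp_rot: [2.182, 2.258, 0.001]
wrist_force: [-2.1, -2.3, 6.2]
width: 0.171
grip_force: 19.9
```

Call:
step_arm --series '[0.0003,0,0,0,0.0005,0,0,0,0.0005,0,0,0]'

```text
time: 21.65
tool_pos: [0.5759, 0.0022, 0.0302]
tcp_rot: [2.182, 2.258, 0.001]
wrist_force: [-1.9, -1.9, 6.9]
width: 0.174
grip_force: 19.9
```

```bash
python3 -c "
from h import *
gap()
"
```

```text
[0.5759 0.0023 0.0302] [-2.09 -2.42  6.16] [0.69 0.23 0.56] t 21.85
{'moving_face': [(0.78, [0.54, 0.0374])], 'fixed_jaw': [(0.67, [0.5212, 0.0828])]} [(np.int32(218), [298.6, 213.9], [0.5303, 0.0624], [292, 206, 15, 18])]
```

Call:
step_arm --series '[0.0003,0,0,0,0.0005,0,0,0,0.0005,0,0,0]'

```text
time: 22.38
tool_pos: [0.5759, 0.0028, 0.0302]
tcp_rot: [2.182, 2.258, 0.001]
wrist_force: [-2.8, -2.5, 5.9]
width: 0.17
grip_force: 19.9
```

Call:
step_arm --series '[0.0003,0,0,0,0.0005,0,0,0,0.0005,0,0,0]'

```text
time: 22.75
tool_pos: [0.5759, 0.0032, 0.0302]
tcp_rot: [2.182, 2.258, 0.001]
wrist_force: [-2.0, -2.6, 5.3]
width: 0.175
grip_force: 19.9
```

```bash
python3 -c "
from h import *
gap()
"
```

```text
[0.5759 0.0032 0.0302] [-1.75 -2.31  6.45] [0.5  0.35 0.28] t 22.95
{'moving_face': [(0.95, [0.5343, 0.041])], 'fixed_jaw': [(0.48, [0.5178, 0.0732])]} [(np.int32(222), [298.9, 213.9], [0.53, 0.0631], [292, 206, 16, 18])]
```

Call:
step_arm --series '[0.0003,0,0,0,0.0006,0,0,0,0.0006,0,0,0]'

```text
time: 23.48
tool_pos: [0.5758, 0.0039, 0.0302]
tcp_rot: [2.182, 2.258, 0.001]
wrist_force: [-1.6, -1.6, 6.6]
width: 0.171
grip_force: 19.9
```

Call:
step_arm --series '[0.0003,0,0,0,0.0006,0,0,0,0.0006,0,0,0]'

```text
time: 23.85
tool_pos: [0.5758, 0.0045, 0.0302]
tcp_rot: [2.181, 2.258, 0.001]
wrist_force: [-2.3, -2.3, 6.3]
width: 0.17
grip_force: 19.9
```

```bash
python3 -c "
from h import *
gap()
"
```

```text
[0.5758 0.0044 0.0301] [-1.59 -2.65  6.01] [0.62 0.26 0.7 ] t 24.05
{'moving_face': [(0.57, [0.5369, 0.0469])], 'fixed_jaw': [(0.61, [0.5245, 0.0791])]} [(np.int32(212), [299.1, 214.0], [0.53, 0.0637], [292, 206, 16, 18])]
```

Call:
step_arm --series '[0.0003,0,0,0,0.0005,0,0,0,0.0005,0,0,0]'

```text
time: 24.58
tool_pos: [0.5758, 0.0049, 0.0302]
tcp_rot: [2.182, 2.258, 0.001]
wrist_force: [-3.1, -1.7, 5.9]
width: 0.171
grip_force: 19.9
```

Call:
step_arm --series '[0.0003,0,0,0,0.0005,0,0,0,0.0005,0,0,0]'

```text
time: 24.95
tool_pos: [0.5758, 0.0055, 0.0301]
tcp_rot: [2.181, 2.258, 0.001]
wrist_force: [-2.5, -3.3, 5.8]
width: 0.17
grip_force: 19.9
```

```bash
python3 -c "
from h import *
gap()
"
```

```text
[0.5758 0.0055 0.0301] [-2.41 -1.88  6.17] [0.69 0.47 0.33] t 25.15
{'moving_face': [(0.68, [0.5422, 0.049])], 'fixed_jaw': [(0.62, [0.5187, 0.0793])]} [(np.int32(208), [299.5, 213.9], [0.5294, 0.0644], [293, 206, 16, 18])]
```

Call:
step_arm --series '[0.0003,0,0,0,0.0006,0,0,0,0.0006,0,0,0]'

```text
time: 25.68
tool_pos: [0.5758, 0.0059, 0.0302]
tcp_rot: [2.181, 2.258, 0.001]
wrist_force: [-1.9, -3.8, 6.2]
width: 0.17
grip_force: 19.8
```

Call:
step_arm --series '[0.0003,0,0,0,0.0006,0,0,0,0.0006,0,0,0]'

```text
time: 26.05
tool_pos: [0.5758, 0.0062, 0.0302]
tcp_rot: [2.181, 2.258, 0.0]
wrist_force: [-1.6, -4.1, 6.4]
width: 0.169
grip_force: 19.8
```

```bash
python3 -c "
from h import *
gap()
q=shot('scene')
cv2.imwrite('pics/g2.png',cv2.resize(cv2.cvtColor(q['image'][185:245,250:330],cv2.COLOR_RGB2BGR),None,fx=9,fy=9,interpolation=cv2.INTER_CUBIC))
"
```

```text
[0.5758 0.0061 0.0302] [-1.98 -3.81  6.11] [0.49 0.46 0.67] t 26.25
{'moving_face': [(0.7, [0.5359, 0.0423])], 'fixed_jaw': [(0.65, [0.5262, 0.0809])]} [(np.int32(208), [299.5, 214.0], [0.5294, 0.0645], [293, 206, 16, 18])]
```

Contact: Fy rose from about −2.2 to −3.8 N, so the squeeze is roughly 1.6 N and the button has stopped moving. I'll rest, then back off and release.

Call:
step_arm --series '[0,0,0,0,0,0,0,0,0,0,0,0,0,0,0,0,0,0,0,0,0,0,0,0]'

```text
time: 27.2
tool_pos: [0.5758, 0.0061, 0.0302]
tcp_rot: [2.181, 2.258, 0.0]
wrist_force: [-1.7, -3.7, 5.5]
width: 0.172
grip_force: 19.8
```

Call:
step_arm --series '[-0.004,0,0,0,-0.008,0,0,0,-0.012,0,0,0,-0.016,0,0,0,-0.02,0,0,0,-0.023,0,0,0,-0.023,0,0,0,-0.023,0,0,0]'

```text
time: 28.2
tool_pos: [0.5764, -0.0157, 0.0301]
tcp_rot: [2.183, 2.258, 0.002]
wrist_force: [-1.4, 0.5, 6.1]
width: 0.173
grip_force: 19.8
```

Call:
step_arm --series '[0,0,0,0,0,0,0,0,0,0,0,0,0,0,-0.04,0,0,0,-0.075,0,0,0,-0.075,0]' --gripper 0.52

```text
time: 28.95
tool_pos: [0.5786, -0.0159, 0.1073]
tcp_rot: [2.18, 2.255, 0.007]
wrist_force: [-0.0, -0.1, 0.0]
width: 0.519
grip_force: 0.0
```

```bash
python3 -c "
from h import *
to(.527,.0603,.0035)
for p in (shot('scene'),shot('top')):
  print([b for c in HS for b in blobs(p,c,.018) if b[0]<300])
"
```

```text
pose [ 0.5786 -0.0159  0.1073] yaw 0.034 shift [ 0.078  -0.0498  0.1034] turn 0.0 F [-0.04 -0.09  0.03] w 0.519 t 28.95 q6 -0.1 tilt [ 0.007 -0.    -1.   ]
[(np.int32(148), [146.5, 194.6], [0.6714, -0.3163], [139, 189, 15, 12]), (np.int32(209), [299.5, 213.9], [0.5293, 0.0644], [293, 206, 16, 18]), (np.int32(224), [377.7, 268.4], [0.6028, 0.2927], [370, 260, 16, 18]), (np.int32(249), [388.7, 252.1], [0.544, 0.294], [380, 244, 18, 17]), (np.int32(163), [230.0, 143.5], [0.3253, -0.3161], [218, 136, 25, 15]), (np.int32(61), [227.5, 163.6], [0.4311, -0.2401], [213, 156, 22, 14]), (np.int32(63), [397.5, 240.1], [0.4959, 0.2965], [393, 235, 10, 10])]
[(np.int32(236), [11.9, 120.4], [0.8229, 0.7492], [2, 112, 22, 18]), (np.int32(111), [361.5, 117.3], [0.8391, -0.1742], [356, 112, 12, 12]), (np.int32(90), [181.0, 205.5], [0.5987, 0.2894], [176, 201, 11, 10]), (np.int32(121), [179.5, 228.5], [0.5396, 0.2902], [174, 223, 12, 12]), (np.int32(101), [544.8, 79.8], [0.9476, -0.661], [518, 76, 42, 7]), (np.int32(58), [177.1, 252.2], [0.4796, 0.2933], [173, 248, 10, 9])]
```

Call:
step_arm --series '[0.04,-0.024,0,0,0.078,-0.047,0,0,0.078,-0.047,0,0,0.078,-0.047,0.05,0,0.078,-0.047,0.085,0,0.078,-0.047,0.1,0,0.078,-0.047,0.1,0]'

```text
time: 29.92
tool_pos: [0.5249, 0.0601, 0.0022]
tcp_rot: [-2.182, -2.257, 0.004]
wrist_force: [0.5, -1.3, -0.5]
width: 0.52
grip_force: 0.0
```

Call:
step_arm --series '[0,0,0,0,0,0,0,0,0,0,0,0,0,0,0,0,0,0,-0.03,0,0,0,-0.07,0,0,0,-0.1,0,0,0,-0.1,0]' --gripper 0.2 --newtons 30

```text
time: 30.92
tool_pos: [0.5285, 0.0612, 0.1069]
tcp_rot: [2.181, 2.256, 0.008]
wrist_force: [0.3, 0.4, -0.5]
width: 0.43
grip_force: 31.1
```

```bash
python3 -c "
from h import *
to(.488,-.28,.06)
p=shot('scene'); print([b for b in blobs(p,'blue',.018) if b[0]<300])
for n in('red','blue','yellow'):
  print(n,[toworld(p,d['point'],0).round(3) for d in viewer.spot_point(p,'tray_'+n)[:1]])
"
```

```text
pose [0.5285 0.0612 0.1069] yaw 0.034 shift [-0.3396 -0.0524  0.0463] turn 0.0 F [ 0.25  0.42 -0.53] w 0.43 t 30.93 q6 0.03 tilt [ 0.006  0.001 -1.   ]
[(np.int32(162), [304.0, 179.5], [0.3873, -0.0055], [299, 171, 11, 18]), (np.int32(149), [146.3, 194.7], [0.6718, -0.3166], [139, 189, 15, 12]), (np.int32(223), [377.7, 268.4], [0.6028, 0.2926], [370, 260, 16, 18])]
red [array([ 0.609, -0.313,  0.   ])]
blue [array([ 0.485, -0.323,  0.   ])]
yellow [array([ 0.388, -0.286,  0.   ])]
```

Call:
step_arm --series '[-0.06,-0.009,0,0,-0.12,-0.018,0,0,-0.18,-0.027,0,0,-0.24,-0.036,0,0,-0.3,-0.045,0,0,-0.34,-0.051,0,0,-0.34,-0.051,0.04,0,-0.34,-0.051,0.06,0]'

```text
time: 32.12
tool_pos: [0.484, -0.2803, 0.0399]
tcp_rot: [-2.181, -2.253, 0.002]
wrist_force: [-1.1, 1.0, -1.0]
width: 0.432
grip_force: 31.1
```

Call:
step_arm --series '[0,0,0,0,0,0,0.02,0,0,0,0.035,0,0,0,0.035,0,0,0,0.035,0]'

```text
time: 32.75
tool_pos: [0.4868, -0.2809, 0.0091]
tcp_rot: [2.183, 2.259, 0.0]
wrist_force: [-0.1, -0.1, -0.3]
width: 0.43
grip_force: 32.3
```

Call:
step_arm --series '[0,0,0,0,0,0,0,0,0,0,0,0,0,0,-0.05,0,0,0,-0.1,0,0,0,-0.1,0]' --gripper 0.54

```text
time: 33.5
tool_pos: [0.4903, -0.2832, 0.1143]
tcp_rot: [2.176, 2.251, 0.003]
wrist_force: [0.5, -0.1, 0.2]
width: 0.539
grip_force: 0.0
```

```bash
python3 -c "
from h import *
to(.481,.295,.1,1.504)
p=shot('scene','tr')
q=shot('top')
print([b for a in(p,q) for c in HS for b in blobs(a,c,.018) if b[0]<300 and b[2][1]>.25])
cv2.imwrite('pics/tr.png',cv2.resize(cv2.cvtColor(p['image'][110:260,120:320],cv2.COLOR_RGB2BGR),None,fx=3.5,fy=3.5,interpolation=cv2.INTER_CUBIC))
"
```

```text
pose [ 0.4903 -0.2832  0.1143] yaw 0.034 shift [0.5783 0.0103 0.0109] turn -1.47 F [ 0.48 -0.11  0.25] w 0.539 t 33.5 q6 -0.6 tilt [ 0.009 -0.006 -1.   ]
[(np.int32(224), [377.7, 268.4], [0.6028, 0.2927], [370, 260, 16, 18]), (np.int32(257), [400.2, 252.2], [0.5312, 0.3148], [392, 244, 18, 18]), (np.int32(59), [397.6, 239.7], [0.4946, 0.2962], [393, 235, 11, 9]), (np.int32(240), [12.1, 120.5], [0.8227, 0.7486], [2, 112, 22, 18]), (np.int32(89), [181.1, 205.5], [0.5986, 0.2892], [176, 201, 11, 10]), (np.int32(125), [170.9, 233.2], [0.5272, 0.3114], [165, 227, 13, 13]), (np.int32(31), [177.4, 252.3], [0.4793, 0.2927], [173, 249, 9, 8])]
```

View pics/tr.png

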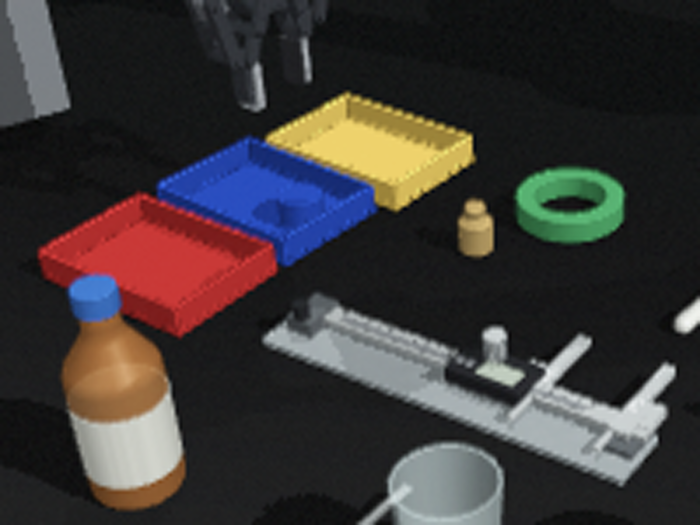

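The blue button is in the blue tray at (295,207). Detection also shows the red button has been knocked aside to about (0.527, 0.311). Next is the yellow one.

Call:
step_arm --series '[0.06,0,0,-0.18,0.12,0,0,-0.36,0.18,0,0,-0.54,0.24,0.003,0,-0.72,0.3,0.006,0,-0.9,0.36,0.009,0,-1.08,0.42,0.012,0,-1.26,0.48,0.0125,0,-1.44]' --gripper 0.62

```text
time: 34.6
tool_pos: [0.4811, 0.2006, 0.1067]
tcp_rot: [-0.142, -3.135, 0.002]
wrist_force: [0.4, -0.5, 0.7]
width: 0.62
grip_force: 0.0
```

```bash
python3 -c "
from h import *
to(.4805,.2945,.1,1.504)"
```

```text
pose [0.4811 0.2006 0.1067] yaw 1.48 shift [0.0091 0.0934 0.0066] turn -0.024 F [ 0.39 -0.46  0.72] w 0.62 t 34.6 q6 -1.13 tilt [-0.003 -0.001 -1.   ]
```

Call:
step_arm --series '[0.004,0.05,0,-0.024,0.0085,0.0945,0,-0.024,0.0085,0.0945,0,-0.024,0.0085,0.0945,0.03,-0.024,0.0085,0.0945,0.06,-0.024,0.0085,0.0945,0.06,-0.024]'

```text
time: 35.35
tool_pos: [0.4798, 0.2911, 0.0446]
tcp_rot: [-0.115, -3.131, 0.008]
wrist_force: [-0.1, -0.6, 0.2]
width: 0.618
grip_force: 0.0
```

```bash
python3 -c "
from h import *
to(.4805,.2945,.004,1.504)
p=shot('scene'); to(.4805,.2945,.004,1.504)
print(blobs(p,'yellow',.018))"
```

```text
pose [0.4798 0.2911 0.0446] yaw 1.4973 shift [-0.0008  0.0036  0.0406] turn -0.0067 F [-0.12 -0.6   0.18] w 0.618 t 35.35 q6 -1.0 tilt [-0.008 -0.005 -1.   ]
pose [0.4814 0.2921 0.0465] yaw 1.4972 shift [0.0009 0.0025 0.0425] turn -0.0068 F [-0.17  0.23  0.18] w 0.617 t 35.4 q6 -1.0 tilt [-0.005 -0.003 -1.   ]
[(np.int32(223), [234.2, 144.8], [0.3254, -0.2987], [218, 136, 37, 17]), (np.int32(256), [213.1, 152.9], [0.4028, -0.32], [196, 141, 42, 29]), (np.int32(75), [397.1, 238.2], [0.4902, 0.2936], [393, 231, 11, 13])]
```

Call:
step_arm --series '[0,0.001,0.02,0,0,0.001,0.0425,0,0,0.001,0.0425,0]'

```text
time: 35.78
tool_pos: [0.4821, 0.2941, 0.0045]
tcp_rot: [-0.114, -3.137, 0.003]
wrist_force: [0.1, -1.1, 0.6]
width: 0.619
grip_force: 0.0
```

Call:
step_arm --series '[0,0,0,0,0,0,0,0,0,0,0,0,0,0,0,0,0,0,0,0,0,0,-0.04,0,0,0,-0.075,0,0,0,-0.075,0]' --gripper 0.15

```text
time: 36.78
tool_pos: [0.4858, 0.2965, 0.0845]
tcp_rot: [0.114, 3.134, 0.005]
wrist_force: [0.7, -0.6, -1.3]
width: 0.337
grip_force: 29.8
```

```bash
python3 -c "
from h import *
p=shot('scene'); to(.527,.0615,.08)
print([toworld(p,(c[1]),.1)[:2] for c in blobs(p,'yellow',.018,20)], blobs(p,'red',.018)[-2:])"
```

```text
pose [0.4843 0.2956 0.0824] yaw 1.498 shift [-0.0596 -0.2304  0.0022] turn 1.464 F [ 0.18  0.51 -1.71] w 0.333 t 36.83 q6 -0.99 tilt [ 0.002  0.001 -1.   ]
[array([ 0.44934884, -0.192243  ]), array([ 0.50716039, -0.24484681]), array([ 0.54099901, -0.13227175]), array([0.49397531, 0.29744689])] [(np.int32(255), [400.2, 252.3], [0.5314, 0.3149], [392, 244, 18, 18]), (np.int32(615), [191.6, 287.9], [0.8466, 0.0098], [172, 269, 41, 38])]
```

Call:
step_arm --series '[-0.008,-0.03,0,0.183,-0.016,-0.06,0,0.366,-0.024,-0.09,0,0.549,-0.032,-0.12,0,0.732,-0.042,-0.16,0,0.915,-0.052,-0.2,0,1.098,-0.0615,-0.231,0,1.281,-0.0615,-0.231,0,1.464]'

```text
time: 37.83
tool_pos: [0.5267, 0.058, 0.0791]
tcp_rot: [-2.192, -2.247, 0.005]
wrist_force: [-0.3, 0.1, -0.7]
width: 0.335
grip_force: 29.8
```

Call:
step_arm --series '[0,0,0.02,0,0,0,0.03,0,0,0,0.03,0]'

```text
time: 38.2
tool_pos: [0.526, 0.0602, 0.0491]
tcp_rot: [-2.181, -2.257, 0.005]
wrist_force: [0.6, 0.3, -0.3]
width: 0.338
grip_force: 29.8
```

```bash
python3 -c "
from h import *
p=shot('scene'); shot('scene'); to(.527,.0605,.0035)
for b in blobs(p,'yellow',.065,20): print(b[0],b[2])"
```

```text
pose [0.5277 0.0604 0.0508] yaw 0.0344 shift [ 0.0001 -0.0007  0.0473] turn 0.0004 F [ 0.08 -0.02 -0.07] w 0.334 t 38.3 q6 0.03 tilt [-0.001 -0.    -1.   ]
223 [0.3963, -0.2377]
58 [0.4943, -0.1692]
33 [0.548, 0.0839]
```

Call:
step_arm --series '[0,0,0.025,0,0,0,0.04,0,0,0,0.0473,0,0,0,0.0473,0,0,0,0.0473,0]'

```text
time: 38.92
tool_pos: [0.5277, 0.0602, 0.0056]
tcp_rot: [-2.182, -2.259, 0.002]
wrist_force: [-6.0, -0.4, 12.6]
width: 0.331
grip_force: 33.1
```

Call:
step_arm --series '[0,0,0,0,0,0,0,0,0,0,-0.003,0,0,0,-0.02,0,0,0,-0.06,0,0,0,-0.1,0,0,0,-0.1,0]' --gripper 0.44

```text
time: 39.8
tool_pos: [0.532, 0.0605, 0.1093]
tcp_rot: [2.179, 2.254, 0.011]
wrist_force: [0.1, 0.2, 0.3]
width: 0.438
grip_force: 0.0
```

Call:
step_arm --series '[-0.04,0.023,0,0,-0.0785,0.046,0,0,-0.0785,0.046,0,0,-0.0785,0.046,0.035,0,-0.0785,0.046,0.065,0,-0.0785,0.046,0.0735,0,-0.0785,0.046,0.0735,0]'

```text
time: 40.67
tool_pos: [0.5758, -0.0161, 0.0299]
tcp_rot: [-2.182, -2.258, 0.002]
wrist_force: [-0.1, 0.9, 0.4]
width: 0.441
grip_force: 0.0
```

```bash
python3 -c "
from h import *
p=shot('scene'); to(.5764,-.0163,.030)
for b in blobs(p,'yellow',.018,20): print(b[0],b[1],b[2])"
```

```text
pose [ 0.5769 -0.0163  0.031 ] yaw 0.0344 shift [-0.     -0.0005  0.001 ] turn 0.0004 F [-0.28 -0.05 -0.41] w 0.441 t 40.73 q6 -0.11 tilt [ 0.  0. -1.]
162 [229.8, 143.6] [0.3262, -0.316]
70 [230.5, 164.5] [0.4301, -0.2295]
55 [297.9, 218.3] [0.5462, 0.07]
```

Call:
step_arm --series '[0,0,0,0,0,0,0,0,0,0,0,0,0,0,0,0,0,0,0,0]' --gripper 0.1 --newtons 20

```text
time: 41.35
tool_pos: [0.5766, -0.0167, 0.0321]
tcp_rot: [-2.183, -2.259, 0.0]
wrist_force: [-4.3, -0.2, 5.1]
width: 0.168
grip_force: 19.5
```

Call:
step_arm --series '[0.004,0,0,0,0.009,0,0,0,0.014,0,0,0,0.019,0,0,0,0.023,0,0,0,0.026,0,0,0,0.028,0,0,0,0.028,0,0,0]'

```text
time: 42.35
tool_pos: [0.5757, 0.011, 0.0321]
tcp_rot: [2.183, 2.259, -0.001]
wrist_force: [-4.6, -0.3, 6.2]
width: 0.171
grip_force: 19.5
```

Call:
step_arm --series '[0.0002,0,0,0,0.0005,0,0,0,0.0008,0,0,0,0.0008,0,0,0]'

```text
time: 42.85
tool_pos: [0.5756, 0.0115, 0.032]
tcp_rot: [2.183, 2.259, -0.001]
wrist_force: [-3.6, -2.2, 5.5]
width: 0.168
grip_force: 19.5
```

```bash
python3 -c "
from h import *
gap()
"
```

```text
[0.5756 0.0115 0.0321] [-3.9  -2.57  5.  ] [0.63 0.64 0.24] t 43.05
{'moving_face': [(0.81, [0.5396, 0.0531])], 'fixed_jaw': [(0.68, [0.532, 0.0873])]} [(np.int32(53), [298.3, 218.4], [0.546, 0.071], [295, 214, 9, 9])]
```

Call:
step_arm --series '[0.0003,0,0,0,0.0006,0,0,0,0.001,0,0,0,0.001,0,0,0]'

```text
time: 43.7
tool_pos: [0.5756, 0.0125, 0.0321]
tcp_rot: [2.183, 2.259, -0.001]
wrist_force: [-4.2, -1.9, 4.8]
width: 0.171
grip_force: 19.5
```

Call:
step_arm --series '[0.0002,0,0,0,0.0005,0,0,0,0.0005,0,0,0,0.0005,0,0,0]'

```text
time: 44.2
tool_pos: [0.5756, 0.0129, 0.032]
tcp_rot: [2.182, 2.259, -0.001]
wrist_force: [-3.4, -3.3, 5.8]
width: 0.171
grip_force: 19.4
```

```bash
python3 -c "
from h import *
gap()
"
```

```text
[0.5756 0.0128 0.0321] [-3.72 -3.14  5.14] [0.45 0.31 0.42] t 44.4
{'moving_face': [(0.84, [0.5354, 0.0545])], 'fixed_jaw': [(0.18, [0.4551, -0.1121])]} [(np.int32(51), [298.6, 218.2], [0.5451, 0.0714], [296, 213, 7, 10])]
```

Call:
step_arm --series '[0.0002,0,0,0,0.0004,0,0,0,0.0004,0,0,0,0.0004,0,0,0]'

```text
time: 45.05
tool_pos: [0.5756, 0.0131, 0.0321]
tcp_rot: [2.182, 2.259, -0.002]
wrist_force: [-4.5, -3.5, 5.3]
width: 0.172
grip_force: 19.4
```

```bash
python3 -c "
from h import *
gap()
"
```

```text
[0.5756 0.0131 0.0321] [-3.76 -3.56  4.73] [0.31 0.49 0.52] t 45.25
{'moving_face': [(0.7, [0.618, -0.3132])], 'fixed_jaw': [(0.67, [0.5361, 0.0924])]} [(np.int32(50), [298.6, 218.2], [0.5452, 0.0712], [296, 213, 7, 10])]
```

Call:
step_arm --series '[0,0,0,0,0,0,0,0,0,0,0,0,0,0,0,0,0,0,0,0,0,0,0,0]'

```text
time: 46.15
tool_pos: [0.5756, 0.013, 0.0321]
tcp_rot: [2.182, 2.259, -0.002]
wrist_force: [-3.4, -2.7, 4.8]
width: 0.168
grip_force: 19.4
```

Call:
step_arm --series '[-0.005,0,0,0,-0.01,0,0,0,-0.015,0,0,0,-0.02,0,0,0,-0.025,0,0,0,-0.0297,0,0,0,-0.0297,0,0,0,-0.0297,0,0,0]'

```text
time: 47.15
tool_pos: [0.5765, -0.0157, 0.032]
tcp_rot: [-2.183, -2.259, 0.0]
wrist_force: [-4.4, -0.1, 5.8]
width: 0.172
grip_force: 19.6
```

Call:
step_arm --series '[0,0,0,0,0,0,0,0,0,0,0,0,0,0,-0.04,0,0,0,-0.075,0,0.04,-0.024,-0.075,0,0.082,-0.0465,-0.075,0,0.082,-0.0465,-0.075,0]' --gripper 0.44

```text
time: 48.15
tool_pos: [0.5256, 0.0667, 0.1052]
tcp_rot: [-2.179, -2.261, 0.001]
wrist_force: [0.5, -0.4, 0.6]
width: 0.438
grip_force: 0.0
```

```bash
python3 -c "
from h import *
p=shot('scene'); shot('scene');to(.527,.0643,.005)
for c in HS:
  for b in blobs(p,c,.018,20): 
    if b[0]<300: print(b[0],b[1],b[2])"
```

```text
pose [0.5276 0.0649 0.1055] yaw 0.0354 shift [-0.0006 -0.0006  0.1005] turn 0.0014 F [-1.38  0.13 -0.1 ] w 0.44 t 48.25 q6 0.04 tilt [ 0.001 -0.    -1.   ]
148 [146.3, 194.7] [0.6719, -0.3164]
223 [377.7, 268.4] [0.6028, 0.2926]
255 [400.2, 252.3] [0.5314, 0.3149]
225 [234.3, 144.8] [0.3252, -0.2988]
89 [234.4, 163.3] [0.4188, -0.2239]
53 [298.9, 218.3] [0.5449, 0.072]
```

Call:
step_arm --series '[0,0,0.05,0,0,0,0.085,0,0,0,0.1,0,0,0,0.1,0]'

```text
time: 48.75
tool_pos: [0.5271, 0.064, 0.0045]
tcp_rot: [-2.183, -2.257, 0.003]
wrist_force: [0.5, 0.4, 0.3]
width: 0.441
grip_force: 0.0
```

Call:
step_arm --series '[0,0,0,0,0,0,0,0,0,0,0,0,0,0,0,0,0,0,-0.03,0,0,0,-0.07,0,0,0,-0.1,0,0,0,-0.1,0]' --gripper 0.15 --newtons 30

```text
time: 49.75
tool_pos: [0.5297, 0.0654, 0.1085]
tcp_rot: [2.181, 2.256, 0.008]
wrist_force: [0.2, 0.1, -0.6]
width: 0.338
grip_force: 30.4
```

```bash
python3 -c "
from h import *
to(.376,-.297,.06)
"
```

```text
pose [0.5297 0.0654 0.1085] yaw 0.0341 shift [-0.357  -0.1662  0.0471] turn 0.0001 F [ 0.16  0.13 -0.55] w 0.338 t 49.75 q6 0.04 tilt [ 0.006  0.001 -1.   ]
```

Call:
step_arm --series '[-0.052,-0.024,0,0,-0.104,-0.048,0,0,-0.156,-0.072,0,0,-0.208,-0.096,0,0,-0.26,-0.12,0,0,-0.312,-0.144,0,0,-0.357,-0.164,0,0,-0.357,-0.164,0.03,0]'

```text
time: 50.75
tool_pos: [0.3759, -0.3016, 0.0762]
tcp_rot: [2.185, 2.25, 0.0]
wrist_force: [0.3, 0.1, 0.5]
width: 0.337
grip_force: 30.4
```

Call:
step_arm --series '[0,0,0.03,0,0,0,0.055,0,0,0,0.066,0,0,0,0.066,0,0,0,0.066,0]'

```text
time: 51.38
tool_pos: [0.3755, -0.2972, 0.009]
tcp_rot: [-2.183, -2.258, -0.0]
wrist_force: [0.3, -0.4, -1.4]
width: 0.332
grip_force: 33.7
```

Call:
step_arm --series '[0,0,0,0,0,0,0,0,0,0,0,0,0,0,-0.05,0,0,0,-0.1,0,0,0,-0.1,0]' --gripper 0.5

```text
time: 52.12
tool_pos: [0.3788, -0.3004, 0.1144]
tcp_rot: [2.176, 2.252, 0.001]
wrist_force: [-0.3, 0.3, -0.6]
width: 0.499
grip_force: 0.0
```

```bash
python3 -c "
from h import *
q=shot('top');p=shot('scene')
print([(c,b) for a in(p,q) for c in HS for b in blobs(a,c,.018) if b[0]<300 and b[2][1]>.25])
to(.5275,.3125,.1,1.504)
im=p['image'][130:180,190:260]; cv2.imwrite('pics/ty.png',cv2.resize(cv2.cvtColor(im,cv2.COLOR_RGB2BGR),None,fx=6,fy=6))
"
```

```text
[('blue', (np.int32(224), [377.7, 268.4], [0.6028, 0.2927], [370, 260, 16, 18])), ('red', (np.int32(255), [400.2, 252.3], [0.5314, 0.3149], [392, 244, 18, 18])), ('blue', (np.int32(239), [12.1, 120.5], [0.8226, 0.7487], [1, 112, 23, 18])), ('blue', (np.int32(88), [180.9, 205.4], [0.5989, 0.2896], [176, 201, 11, 10])), ('red', (np.int32(122), [170.9, 233.1], [0.5275, 0.3114], [165, 227, 13, 13]))]
pose [ 0.3759 -0.2979  0.11  ] yaw 0.034 shift [0.6049 0.1722 0.0095] turn -1.47 F [ 0.32 -0.49 -0.28] w 0.502 t 52.23 q6 -0.76 tilt [ 0.001 -0.001 -1.   ]
```

View pics/ty.png

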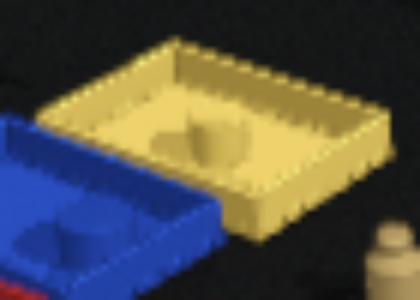

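The yellow button is in the yellow tray at (218,140). Next is the red one at (0.528, 0.312).

Call:
step_arm --series '[0.06,0.017,0,-0.184,0.12,0.034,0,-0.368,0.18,0.051,0,-0.552,0.24,0.068,0,-0.736,0.3,0.085,0,-0.92,0.36,0.102,0,-1.104,0.42,0.119,0,-1.288,0.48,0.136,0,-1.47]' --gripper 0.62

```text
time: 53.22
tool_pos: [0.4937, 0.1883, 0.1071]
tcp_rot: [-0.095, -3.137, 0.002]
wrist_force: [1.0, 0.0, -0.3]
width: 0.617
grip_force: 0.0
```

```bash
python3 -c "
from h import *
to(.5285,.3125,.05,1.504)"
```

```text
pose [0.4937 0.1883 0.1071] yaw 1.5105 shift [-0.0274  0.1262  0.0568] turn 0.0065 F [ 1.04  0.03 -0.33] w 0.617 t 53.23 q6 -1.19 tilt [-0.004 -0.001 -1.   ]
```

Call:
step_arm --series '[-0.013,0.063,0,0,-0.0255,0.127,0,0,-0.0255,0.127,0,0,-0.0255,0.127,0.03,0,-0.0255,0.127,0.055,0,-0.0255,0.127,0.055,0,-0.0255,0.127,0.055,0]'

```text
time: 54.1
tool_pos: [0.5289, 0.3109, 0.0542]
tcp_rot: [-0.106, -3.139, 0.001]
wrist_force: [-0.1, 0.7, 0.2]
width: 0.623
grip_force: 0.0
```

```bash
python3 -c "
from h import *
shot('scene');p=shot('scene');to(.5285,.3125,.005,1.504)
print(blobs(p,'red',.018)[-2:])"
```

```text
pose [0.53   0.3117 0.0556] yaw 1.5035 shift [0.0016 0.0006 0.0506] turn -0.0005 F [ 0.23  0.47 -0.02] w 0.619 t 54.2 q6 -1.01 tilt [ 0.002  0.001 -1.   ]
[(np.int32(255), [400.2, 252.3], [0.5314, 0.3149], [392, 244, 18, 18]), (np.int32(615), [191.6, 287.9], [0.8466, 0.0098], [172, 269, 41, 38])]
```

Call:
step_arm --series '[0.001,0,0.03,0,0.001,0,0.051,0,0.001,0,0.051,0]'

```text
time: 54.58
tool_pos: [0.5265, 0.3108, 0.0017]
tcp_rot: [-0.105, -3.136, 0.003]
wrist_force: [0.5, 0.0, 0.3]
width: 0.62
grip_force: 0.0
```

Call:
step_arm --series '[0,0,0,0,0,0,0,0,0,0,0,0,0,0,0,0,0,0,0,0,0,0,-0.04,0,0,0,-0.075,0,0,0,-0.075,0]' --gripper 0.15

```text
time: 55.58
tool_pos: [0.5307, 0.3132, 0.082]
tcp_rot: [0.105, 3.134, 0.005]
wrist_force: [-0.4, 0.8, -0.1]
width: 0.409
grip_force: 30.1
```

```bash
python3 -c "
from h import *
shot('scene');to(.527,.0575,.08)"
```

```text
pose [0.5292 0.3123 0.0799] yaw 1.504 shift [-0.0148 -0.2544 -0.0005] turn 1.47 F [ 0.04  0.07 -1.03] w 0.406 t 55.62 q6 -1.01 tilt [ 0.003  0.001 -1.   ]
```

Call:
step_arm --series '[-0.002,-0.032,0,0.184,-0.004,-0.064,0,0.368,-0.006,-0.096,0,0.552,-0.008,-0.128,0,0.736,-0.01,-0.17,0,0.92,-0.013,-0.21,0,1.104,-0.016,-0.254,0,1.288,-0.016,-0.254,0,1.47]'

```text
time: 56.62
tool_pos: [0.5252, 0.0545, 0.0763]
tcp_rot: [-2.193, -2.247, 0.005]
wrist_force: [0.9, 1.7, -0.6]
width: 0.41
grip_force: 30.2
```

Call:
step_arm --series '[0,0,0.02,0,0,0,0.03,0,0,0,0.03,0]'

```text
time: 57.0
tool_pos: [0.5251, 0.0573, 0.0463]
tcp_rot: [-2.181, -2.257, 0.005]
wrist_force: [0.7, 0.5, -0.1]
width: 0.407
grip_force: 30.2
```

```bash
python3 -c "
from h import *
shot('scene'); shot('scene'); to(.527,.0575,.0045)"
```

```text
pose [0.5269 0.0575 0.0481] yaw 0.0344 shift [0.     0.0002 0.0436] turn 0.0004 F [0.63 0.45 0.46] w 0.414 t 57.1 q6 0.03 tilt [-0.001 -0.    -1.   ]
```

Call:
step_arm --series '[0,0,0.025,0,0,0,0.038,0,0,0,0.0442,0,0,0,0.0442,0,0,0,0.0442,0]'

```text
time: 57.72
tool_pos: [0.5277, 0.0574, 0.0047]
tcp_rot: [2.183, 2.258, 0.001]
wrist_force: [0.3, 0.3, -0.5]
width: 0.405
grip_force: 30.1
```

Call:
step_arm --series '[0,0,0,0,0,0,0,0,0,0,-0.003,0,0,0,-0.02,0,0,0,-0.06,0,0,0,-0.1,0,0,0,-0.1,0]' --gripper 0.5

```text
time: 58.6
tool_pos: [0.5311, 0.0576, 0.1098]
tcp_rot: [2.179, 2.254, 0.011]
wrist_force: [-0.0, 1.1, 0.6]
width: 0.507
grip_force: 0.0
```

Call:
step_arm --series '[-0.038,0.023,0,0,-0.0755,0.046,0,0,-0.0755,0.046,0,0,-0.0755,0.046,0.035,0,-0.0755,0.046,0.065,0,-0.0755,0.046,0.0735,0,-0.0755,0.046,0.0735,0]'

```text
time: 59.48
tool_pos: [0.5748, -0.0161, 0.0303]
tcp_rot: [-2.182, -2.258, 0.002]
wrist_force: [0.2, -1.0, 0.2]
width: 0.504
grip_force: 0.0
```

```bash
python3 -c "
from h import *
p=shot('scene'); to(.5764,-.0163,.030)
for b in blobs(p,'red',.018,20): print(b[0],b[1],b[2])"
```

```text
pose [ 0.5759 -0.0162  0.0313] yaw 0.0343 shift [-0.0001  0.0005  0.0013] turn 0.0003 F [-0.47 -0.22 -0.02] w 0.506 t 59.52 q6 -0.11 tilt [ 0.  0. -1.]
1565 [165.6, 184.3] [0.6089, -0.311]
214 [297.9, 213.9] [0.5312, 0.061]
615 [191.6, 287.9] [0.8466, 0.0098]
```

Call:
step_arm --series '[0,0,0,0,0,0,0,0,0,0,0,0,0,0,0,0,0,0,0,0]' --gripper 0.1 --newtons 20

```text
time: 60.15
tool_pos: [0.5765, -0.0166, 0.0322]
tcp_rot: [2.183, 2.258, 0.002]
wrist_force: [-2.0, -0.4, 6.4]
width: 0.169
grip_force: 19.6
```

Call:
step_arm --series '[0.004,0,0,0,0.008,0,0,0,0.012,0,0,0,0.016,0,0,0,0.019,0,0,0,0.021,0,0,0,0.022,0,0,0,0.022,0,0,0]'

```text
time: 61.15
tool_pos: [0.5758, 0.0049, 0.0322]
tcp_rot: [2.182, 2.258, 0.001]
wrist_force: [-2.8, -2.2, 6.6]
width: 0.169
grip_force: 19.6
```

Call:
step_arm --series '[0.0002,0,0,0,0.0005,0,0,0,0.0008,0,0,0,0.0008,0,0,0]'

```text
time: 61.65
tool_pos: [0.5758, 0.0055, 0.0322]
tcp_rot: [2.182, 2.258, 0.001]
wrist_force: [-1.3, -2.6, 6.5]
width: 0.171
grip_force: 19.6
```

```bash
python3 -c "
from h import *
gap()
"
```

```text
[0.5758 0.0055 0.0322] [-2.43 -2.11  6.07] [0.6  0.27 0.31] t 61.85
{'moving_face': [(0.66, [0.5362, 0.0456])], 'fixed_jaw': [(0.67, [0.5243, 0.0817])]} [(np.int32(192), [299.6, 214.2], [0.5303, 0.0653], [293, 207, 15, 17])]
```

Call:
step_arm --series '[0.0003,0,0,0,0.0006,0,0,0,0.0009,0,0,0,0.0009,0,0,0]'

```text
time: 62.5
tool_pos: [0.5758, 0.006, 0.0322]
tcp_rot: [2.181, 2.258, 0.0]
wrist_force: [-2.3, -3.6, 5.9]
width: 0.17
grip_force: 19.6
```

Call:
step_arm --series '[0.0002,0,0,0,0.0004,0,0,0,0.0004,0,0,0,0.0004,0,0,0]'

```text
time: 63.0
tool_pos: [0.5758, 0.0062, 0.0323]
tcp_rot: [2.181, 2.258, -0.0]
wrist_force: [-2.0, -4.9, 6.9]
width: 0.174
grip_force: 19.6
```

```bash
python3 -c "
from h import *
gap()
"
```

```text
[0.5758 0.0062 0.0323] [-2.21 -4.9   5.89] [0.2  0.29 0.34] t 63.2
{'moving_face': [(0.65, [0.5359, 0.0523])], 'fixed_jaw': [(0.71, [0.5322, 0.084])]} [(np.int32(186), [299.8, 214.2], [0.5299, 0.0656], [294, 207, 14, 17])]
```

Call:
step_arm --series '[-0.0003,0,0,0,-0.0003,0,0,0,-0.0003,0,0,0,-0.0003,0,0,0,-0.0003,0,0,0,-0.0003,0,0,0,-0.0003,0,0,0]'

```text
time: 64.22
tool_pos: [0.5758, 0.0062, 0.0323]
tcp_rot: [2.181, 2.258, 0.0]
wrist_force: [-2.1, -4.0, 5.7]
width: 0.171
grip_force: 19.6
```

Call:
step_arm --series '[-0.005,0,0,0,-0.01,0,0,0,-0.015,0,0,0,-0.02,0,0,0,-0.0238,0,0,0,-0.0238,0,0,0,-0.0238,0,0,0]'

```text
time: 65.1
tool_pos: [0.5765, -0.0167, 0.0322]
tcp_rot: [2.183, 2.258, 0.002]
wrist_force: [-2.3, -0.3, 6.7]
width: 0.174
grip_force: 19.6
```

Call:
step_arm --series '[0,0,0,0,0,0,0,0,0,0,0,0,0,0,-0.04,0,0,0,-0.075,0,0.04,-0.024,-0.075,0,0.079,-0.0465,-0.075,0,0.079,-0.0465,-0.075,0]' --gripper 0.5

```text
time: 66.1
tool_pos: [0.5246, 0.0626, 0.1053]
tcp_rot: [-2.179, -2.261, 0.001]
wrist_force: [-0.1, -0.3, -0.6]
width: 0.499
grip_force: 0.0
```

```bash
python3 -c "
from h import *
p=shot('scene'); shot('scene');to(.527,.0613,.005)
for b in blobs(p,'red',.018,20): print(b[0],b[1],b[2])"
```

```text
pose [0.5266 0.0609 0.1058] yaw 0.0353 shift [0.0004 0.0003 0.1008] turn 0.0013 F [ 0.28 -0.77 -0.83] w 0.5 t 66.2 q6 0.03 tilt [ 0. -0. -1.]
1574 [165.6, 184.4] [0.6092, -0.3108]
194 [299.6, 214.2] [0.53, 0.0649]
615 [191.6, 287.9] [0.8466, 0.0098]
```

Call:
step_arm --series '[0,0,0.05,0,0,0,0.085,0,0,0,0.1,0,0,0,0.1,0]'

```text
time: 66.7
tool_pos: [0.5262, 0.0601, 0.0048]
tcp_rot: [-2.183, -2.257, 0.003]
wrist_force: [-0.8, 0.2, 0.4]
width: 0.5
grip_force: 0.0
```

Call:
step_arm --series '[0,0,0,0,0,0,0,0,0,0,0,0,0,0,0,0,0,0,-0.03,0,0,0,-0.07,0,0,0,-0.1,0,0,0,-0.1,0]' --gripper 0.15 --newtons 30

```text
time: 67.7
tool_pos: [0.5288, 0.0614, 0.1088]
tcp_rot: [2.181, 2.256, 0.008]
wrist_force: [0.2, 0.6, -0.5]
width: 0.411
grip_force: 30.3
```

```bash
python3 -c "
from h import *
to(.608,-.317,.06)
"
```

```text
pose [0.5288 0.0614 0.1088] yaw 0.0341 shift [-0.381   0.0659  0.0488] turn 0.0001 F [ 0.2   0.56 -0.46] w 0.411 t 67.7 q6 0.03 tilt [ 0.006  0.001 -1.   ]
```

Call:
step_arm --series '[-0.055,0.01,0,0,-0.11,0.02,0,0,-0.165,0.03,0,0,-0.22,0.04,0,0,-0.275,0.05,0,0,-0.33,0.06,0,0,-0.38,0.067,0,0,-0.38,0.067,0.03,0]'

```text
time: 68.7
tool_pos: [0.6084, -0.3215, 0.0767]
tcp_rot: [2.184, 2.251, 0.002]
wrist_force: [1.4, 0.6, -0.7]
width: 0.404
grip_force: 30.3
```

Call:
step_arm --series '[0,0,0.03,0,0,0,0.055,0,0,0,0.066,0,0,0,0.066,0,0,0,0.066,0]'

```text
time: 69.32
tool_pos: [0.6054, -0.316, 0.0095]
tcp_rot: [-2.181, -2.257, 0.001]
wrist_force: [-3.8, 1.2, 4.9]
width: 0.406
grip_force: 31.9
```

Call:
step_arm --series '[0,0,0,0,0,0,0,0,0,0,0,0,0,0,-0.05,0,0,0,-0.1,0,0,0,-0.1,0]' --gripper 0.53

```text
time: 70.08
tool_pos: [0.6104, -0.3189, 0.1162]
tcp_rot: [2.176, 2.251, 0.005]
wrist_force: [-0.0, -0.8, 0.6]
width: 0.534
grip_force: 0.0
```

```bash
python3 -c "
from h import *
q=shot('top');p=shot('scene')
print([(c,b) for a in(p,q) for c in HS for b in blobs(a,c,.018) if b[0]<300 and b[2][1]>.25])
to(.6,.291,.1,1.504)
"
```

```text
[('blue', (np.int32(223), [377.7, 268.4], [0.6028, 0.2926], [370, 260, 16, 18])), ('blue', (np.int32(238), [12.0, 120.5], [0.8227, 0.7489], [2, 112, 22, 18])), ('blue', (np.int32(88), [181.0, 205.4], [0.5989, 0.2893], [176, 201, 11, 10]))]
pose [ 0.6069 -0.3169  0.1106] yaw 0.034 shift [0.6078 0.0138 0.0101] turn -1.47 F [-0.98  0.41 -0.21] w 0.531 t 70.17 q6 -0.55 tilt [ 0.001 -0.001 -1.   ]
```

Call:
step_arm --series '[0.06,0.001,0,-0.184,0.12,0.002,0,-0.368,0.18,0.003,0,-0.552,0.24,0.005,0,-0.736,0.3,0.006,0,-0.92,0.36,0.008,0,-1.104,0.42,0.009,0,-1.288,0.48,0.011,0,-1.47]' --gripper 0.6

```text
time: 71.18
tool_pos: [0.5991, 0.1649, 0.1072]
tcp_rot: [-0.095, -3.136, 0.002]
wrist_force: [0.9, 0.4, 0.0]
width: 0.595
grip_force: 0.0
```

```bash
python3 -c "
from h import *
shot('scene');to(.5995,.2905,.05,1.504)"
```

```text
pose [0.5989 0.1722 0.1075] yaw 1.5184 shift [0.0054 0.1179 0.058 ] turn 0.0144 F [ 1.37  4.75 -0.2 ] w 0.599 t 71.22 q6 -1.28 tilt [-0.003  0.004 -1.   ]
```

Call:
step_arm --series '[0.005,0.063,0,0,0.0095,0.126,0,0,0.0095,0.126,0,0,0.0095,0.126,0.03,0,0.0095,0.126,0.055,0,0.0095,0.126,0.055,0,0.0095,0.126,0.055,0]'

```text
time: 72.1
tool_pos: [0.6, 0.2888, 0.0545]
tcp_rot: [-0.106, -3.139, 0.001]
wrist_force: [0.3, 0.4, 0.4]
width: 0.599
grip_force: 0.0
```

```bash
python3 -c "
from h import *
shot('scene');p=shot('scene');to(.5995,.2905,.005,1.504)
print([b for b in blobs(p,'blue',.018) if b[0]<300])"
```

```text
pose [0.6011 0.2896 0.056 ] yaw 1.5033 shift [0.0017 0.0008 0.051 ] turn -0.0007 F [-0.18  0.36  0.32] w 0.6 t 72.2 q6 -1.09 tilt [ 0.002  0.001 -1.   ]
[(np.int32(148), [146.3, 194.6], [0.6716, -0.3166], [139, 189, 15, 12]), (np.int32(226), [377.8, 268.4], [0.6027, 0.2928], [370, 260, 17, 18])]
```

Call:
step_arm --series '[0.001,0,0.03,0,0.001,0,0.051,0,0.001,0,0.051,0]'

```text
time: 72.58
tool_pos: [0.5973, 0.2889, 0.0018]
tcp_rot: [-0.105, -3.136, 0.003]
wrist_force: [-0.3, 0.2, -0.2]
width: 0.599
grip_force: 0.0
```

Call:
step_arm --series '[0,0,0,0,0,0,0,0,0,0,0,0,0,0,0,0,0,0,0,0,0,0,-0.04,0,0,0,-0.075,0,0,0,-0.075,0]' --gripper 0.15

```text
time: 73.58
tool_pos: [0.6016, 0.291, 0.0825]
tcp_rot: [0.105, 3.134, 0.005]
wrist_force: [-0.2, -0.3, 0.4]
width: 0.364
grip_force: 29.9
```

```bash
python3 -c "
from h import *
shot('scene');shot('scene');to(.527,.0595,.08)"
```

```text
pose [0.5987 0.2897 0.0784] yaw 1.504 shift [ 0.0562 -0.2344 -0.0015] turn 1.47 F [-0.41 -0.32  0.24] w 0.362 t 73.67 q6 -1.09 tilt [-0. -0. -1.]
```

Call:
step_arm --series '[0.007,-0.03,0,0.184,0.014,-0.06,0,0.368,0.021,-0.09,0,0.552,0.028,-0.12,0,0.736,0.037,-0.155,0,0.92,0.046,-0.195,0,1.104,0.0562,-0.2343,0,1.288,0.0562,-0.2343,0,1.47]'

```text
time: 74.68
tool_pos: [0.524, 0.0573, 0.0761]
tcp_rot: [-2.191, -2.247, 0.007]
wrist_force: [0.2, 0.3, -0.0]
width: 0.363
grip_force: 29.9
```

Call:
step_arm --series '[0,0,0.02,0,0,0,0.03,0,0,0,0.03,0]'

```text
time: 75.05
tool_pos: [0.5252, 0.0597, 0.0465]
tcp_rot: [-2.181, -2.257, 0.006]
wrist_force: [0.3, 0.5, -0.5]
width: 0.361
grip_force: 29.9
```

```bash
python3 -c "
from h import *
shot('scene'); shot('scene'); to(.527,.0595,.0045)"
```

```text
pose [0.527  0.0599 0.0483] yaw 0.0344 shift [-0.0004  0.      0.0438] turn 0.0004 F [ 0.46 -0.23 -0.58] w 0.359 t 75.15 q6 0.03 tilt [-0.001 -0.    -1.   ]
```

Call:
step_arm --series '[0,0,0.025,0,0,0,0.038,0,0,0,0.0442,0,0,0,0.0442,0,0,0,0.0442,0]'

```text
time: 75.78
tool_pos: [0.5279, 0.0598, 0.005]
tcp_rot: [2.183, 2.259, 0.001]
wrist_force: [0.5, -0.1, -0.4]
width: 0.362
grip_force: 29.9
```

Call:
step_arm --series '[0,0,0,0,0,0,0,0,0,0,-0.003,0,0,0,-0.02,0,0,0,-0.06,0,0,0,-0.1,0,0,0,-0.1,0]' --gripper 0.46

```text
time: 76.65
tool_pos: [0.5313, 0.06, 0.1101]
tcp_rot: [2.179, 2.254, 0.012]
wrist_force: [0.4, -0.5, 1.1]
width: 0.459
grip_force: 0.0
```

Call:
step_arm --series '[-0.039,0.023,0,0,-0.0778,0.046,0,0,-0.0778,0.046,0,0,-0.0778,0.046,0.035,0,-0.0778,0.046,0.065,0,-0.0778,0.046,0.0735,0,-0.0778,0.046,0.0735,0]'

```text
time: 77.53
tool_pos: [0.575, -0.0159, 0.0306]
tcp_rot: [-2.182, -2.258, 0.002]
wrist_force: [0.8, 0.4, -0.1]
width: 0.46
grip_force: 0.0
```

```bash
python3 -c "
from h import *
p=shot('scene'); to(.5764,-.0166,.030)
for b in blobs(p,'blue',.018,20): print(b[0],b[1],b[2])"
```

```text
pose [ 0.5761 -0.0161  0.0316] yaw 0.0344 shift [-0.0006  0.0002  0.0016] turn 0.0004 F [-0.39 -0.21  0.88] w 0.457 t 77.58 q6 -0.11 tilt [ 0.  0. -1.]
1247 [197.0, 165.7] [0.4881, -0.3082]
147 [146.4, 194.6] [0.6715, -0.3166]
179 [298.7, 214.2] [0.5314, 0.0632]
1706 [538.2, 238.2] [0.3236, 0.5551]
```

Call:
step_arm --series '[0,0,0,0,0,0,0,0,0,0,0,0,0,0,0,0,0,0,0,0]' --gripper 0.1 --newtons 20

```text
time: 78.2
tool_pos: [0.5765, -0.0164, 0.0326]
tcp_rot: [2.183, 2.258, 0.001]
wrist_force: [-2.8, -0.6, 6.9]
width: 0.168
grip_force: 19.5
```

Call:
step_arm --series '[0.004,0,0,0,0.009,0,0,0,0.014,0,0,0,0.018,0,0,0,0.022,0,0,0,0.0245,0,0,0,0.0255,0,0,0,0.0255,0,0,0]'

```text
time: 79.2
tool_pos: [0.5757, 0.0086, 0.0326]
tcp_rot: [2.182, 2.258, 0.001]
wrist_force: [-3.0, -1.9, 6.2]
width: 0.169
grip_force: 19.5
```

Call:
step_arm --series '[0.0002,0,0,0,0.0005,0,0,0,0.0008,0,0,0,0.0008,0,0,0]'

```text
time: 79.7
tool_pos: [0.5757, 0.0092, 0.0326]
tcp_rot: [2.182, 2.258, 0.0]
wrist_force: [-4.0, -1.9, 6.5]
width: 0.169
grip_force: 19.5
```

```bash
python3 -c "
from h import *
gap()
"
```

```text
[0.5757 0.0092 0.0326] [-2.84 -2.35  5.8 ] [0.46 0.38 0.55] t 79.9
{'moving_face': [(0.91, [0.5308, 0.0466])], 'fixed_jaw': [(0.47, [0.5216, 0.0807])]} [(np.int32(156), [300.4, 214.4], [0.5298, 0.0671], [295, 208, 13, 16])]
```

Call:
step_arm --series '[0.0003,0,0,0,0.0006,0,0,0,0.0006,0,0,0,0.0006,0,0,0]'

```text
time: 80.55
tool_pos: [0.5757, 0.0098, 0.0326]
tcp_rot: [2.182, 2.258, 0.0]
wrist_force: [-2.9, -2.5, 6.3]
width: 0.167
grip_force: 19.5
```

Call:
step_arm --series '[0.0002,0,0,0,0.0004,0,0,0,0.0004,0,0,0,0.0004,0,0,0]'

```text
time: 81.05
tool_pos: [0.5756, 0.0101, 0.0326]
tcp_rot: [2.182, 2.258, 0.0]
wrist_force: [-3.2, -3.1, 5.9]
width: 0.169
grip_force: 19.5
```

```bash
python3 -c "
from h import *
gap()
"
```

```text
[0.5757 0.0101 0.0326] [-3.33 -3.05  5.6 ] [0.46 0.52 0.06] t 81.25
{'moving_face': [(0.96, [0.5279, 0.0443])], 'fixed_jaw': [(0.61, [0.5173, 0.0769])]} [(np.int32(154), [300.4, 214.5], [0.53, 0.0673], [295, 208, 13, 16])]
```

Call:
step_arm --series '[0.0002,0,0,0,0.0004,0,0,0,0.0004,0,0,0,0.0004,0,0,0]'

```text
time: 81.9
tool_pos: [0.5757, 0.0103, 0.0326]
tcp_rot: [2.181, 2.258, -0.0]
wrist_force: [-2.5, -3.6, 6.6]
width: 0.172
grip_force: 19.5
```

```bash
python3 -c "
from h import *
gap()
"
```

```text
[0.5757 0.0103 0.0326] [-2.63 -3.51  5.95] [0.32 0.54 0.4 ] t 82.1
{'moving_face': [(0.74, [0.536, 0.0483])], 'fixed_jaw': [(0.54, [0.5135, 0.0823])]} [(np.int32(155), [300.4, 214.4], [0.5299, 0.0672], [295, 208, 13, 16])]
```

Call:
step_arm --series '[0,0,0,0,0,0,0,0,0,0,0,0,0,0,0,0,0,0,0,0,0,0,0,0]'

```text
time: 83.0
tool_pos: [0.5757, 0.0103, 0.0326]
tcp_rot: [2.181, 2.258, -0.0]
wrist_force: [-2.4, -3.3, 6.2]
width: 0.171
grip_force: 19.5
```

Call:
step_arm --series '[-0.005,0,0,0,-0.01,0,0,0,-0.015,0,0,0,-0.02,0,0,0,-0.024,0,0,0,-0.0277,0,0,0,-0.0277,0,0,0,-0.0277,0,0,0]'

```text
time: 84.0
tool_pos: [0.5765, -0.0165, 0.0326]
tcp_rot: [2.183, 2.258, 0.001]
wrist_force: [-2.4, -0.2, 6.5]
width: 0.168
grip_force: 19.5
```

Call:
step_arm --series '[0,0,0,0,0,0,0,0,0,0,0,0,0,0,-0.04,0,0,0,-0.075,0,0.04,-0.024,-0.075,0,0.081,-0.0465,-0.075,0,0.081,-0.0465,-0.075,0]' --gripper 0.46

```text
time: 85.0
tool_pos: [0.5248, 0.0649, 0.1057]
tcp_rot: [-2.179, -2.261, 0.001]
wrist_force: [0.4, -0.4, 0.0]
width: 0.459
grip_force: 0.0
```

```bash
python3 -c "
from h import *
p=shot('scene'); shot('scene');to(.527,.0633,.005)
for b in blobs(p,'blue',.018,20): print(b[0],b[1],b[2])"
```

```text
pose [0.5268 0.0631 0.1061] yaw 0.0354 shift [2.000e-04 1.000e-04 1.011e-01] turn 0.0014 F [-0.45  0.28  0.63] w 0.458 t 85.1 q6 0.04 tilt [ 0.001 -0.    -1.   ]
1245 [196.9, 165.7] [0.4881, -0.3084]
149 [146.3, 194.7] [0.6717, -0.3164]
157 [300.3, 214.4] [0.5298, 0.0669]
1705 [538.2, 238.2] [0.3236, 0.5551]
```

Call:
step_arm --series '[0,0,0.05,0,0,0,0.085,0,0,0,0.1,0,0,0,0.1,0]'

```text
time: 85.6
tool_pos: [0.5264, 0.0623, 0.0051]
tcp_rot: [-2.183, -2.257, 0.003]
wrist_force: [0.2, 0.2, 0.2]
width: 0.46
grip_force: 0.0
```

Call:
step_arm --series '[0,0,0,0,0,0,0,0,0,0,0,0,0,0,0,0,0,0,-0.03,0,0,0,-0.07,0,0,0,-0.1,0,0,0,-0.1,0]' --gripper 0.15 --newtons 30

```text
time: 86.6
tool_pos: [0.529, 0.0636, 0.1091]
tcp_rot: [2.181, 2.256, 0.008]
wrist_force: [0.1, 0.6, -0.4]
width: 0.353
grip_force: 30.4
```

```bash
python3 -c "
from h import *
to(.488,-.352,.06)
"
```

```text
pose [0.529  0.0636 0.1091] yaw 0.0341 shift [-0.414  -0.0554  0.0484] turn 0.0001 F [ 0.13  0.6  -0.4 ] w 0.353 t 86.6 q6 0.04 tilt [ 0.006  0.001 -1.   ]
```

Call:
step_arm --series '[-0.059,-0.008,0,0,-0.118,-0.016,0,0,-0.177,-0.023,0,0,-0.236,-0.03,0,0,-0.295,-0.038,0,0,-0.354,-0.046,0,0,-0.413,-0.054,0,0,-0.413,-0.054,0.03,0]'

```text
time: 87.6
tool_pos: [0.4878, -0.357, 0.077]
tcp_rot: [2.185, 2.249, 0.0]
wrist_force: [0.4, 1.0, -1.5]
width: 0.36
grip_force: 30.4
```

Call:
step_arm --series '[0,0,0.03,0,0,0,0.055,0,0,0,0.066,0,0,0,0.066,0,0,0,0.066,0]'

```text
time: 88.22
tool_pos: [0.4865, -0.3511, 0.0094]
tcp_rot: [-2.182, -2.258, -0.0]
wrist_force: [0.0, -0.6, -0.4]
width: 0.36
grip_force: 33.6
```

Call:
step_arm --series '[0,0,0,0,0,0,0,0,0,0,0,0,0,0,-0.05,0,0,0,-0.1,0,0,0,-0.1,0]' --gripper 0.48

```text
time: 88.98
tool_pos: [0.4903, -0.3544, 0.1159]
tcp_rot: [2.176, 2.251, 0.002]
wrist_force: [-0.6, -0.1, -0.0]
width: 0.482
grip_force: 0.0
```

```bash
python3 -c "
from h import *
shot('top');shot('scene')
to(.5764,-.0165,.105)
"
```

```text
pose [ 0.4872 -0.3519  0.1109] yaw 0.034 shift [0.3322 0.1006 0.0057] turn -0.0 F [ 0.23  0.32 -0.86] w 0.481 t 89.08 q6 -0.7 tilt [ 0.001 -0.001 -1.   ]
```

Now to the knob to close the empty caliper.

Call:
step_arm --series '[0.056,0.017,0,0,0.112,0.034,0,0,0.168,0.051,0,0,0.224,0.068,0,0,0.28,0.085,0,0,0.332,0.1,0,0,0.332,0.1,0,0,0.332,0.1,0.02,0]'

```text
time: 90.08
tool_pos: [0.5759, -0.0165, 0.0895]
tcp_rot: [2.181, 2.259, 0.001]
wrist_force: [-0.6, -0.6, -0.1]
width: 0.48
grip_force: 0.0
```

```bash
python3 -c "
from h import *
shot('scene');shot('scene');to(.5764,-.0165,.0315)
"
```

```text
pose [ 0.5719 -0.0173  0.0857] yaw 0.0329 shift [0.0006 0.0049 0.0542] turn -0.0011 F [-0.99  0.4  -0.53] w 0.473 t 90.17 q6 -0.11 tilt [-0.007  0.    -1.   ]
```

Call:
step_arm --series '[0,0,0.03,0,0,0,0.05,0,0,0,0.0585,0,0,0,0.0585,0,0,0,0.0585,0]'

```text
time: 90.8
tool_pos: [0.5763, -0.0166, 0.0324]
tcp_rot: [2.183, 2.258, 0.002]
wrist_force: [-0.6, 0.6, 0.3]
width: 0.479
grip_force: 0.0
```

Call:
step_arm --series '[0,0,0,0,0,0,0,0,0,0,0,0,0,0,0,0,0,0,0,0]' --gripper 0.1 --newtons 20

```text
time: 91.42
tool_pos: [0.5764, -0.0165, 0.0325]
tcp_rot: [2.182, 2.258, 0.002]
wrist_force: [0.1, -0.2, 5.8]
width: 0.169
grip_force: 19.8
```

Call:
step_arm --series '[0.006,0,0,0,0.013,0,0,0,0.02,0,0,0,0.027,0,0,0,0.034,0,0,0,0.041,0,0,0,0.048,0,0,0,0.052,0,0,0]'

```text
time: 92.42
tool_pos: [0.5747, 0.0353, 0.0325]
tcp_rot: [2.181, 2.258, 0.001]
wrist_force: [0.1, -2.5, 5.0]
width: 0.171
grip_force: 19.8
```

Call:
step_arm --series '[0.002,0,0,0,0.003,0,0,0,0.004,0,0,0,0.005,0,0,0,0.0055,0,0,0,0.0055,0,0,0]'

```text
time: 93.18
tool_pos: [0.5745, 0.0406, 0.0325]
tcp_rot: [2.182, 2.258, 0.001]
wrist_force: [-0.0, -0.6, 5.4]
width: 0.17
grip_force: 19.8
```

```bash
python3 -c "
from h import *
gap()
"
```

```text
[0.5746 0.0406 0.0325] [ 0.09 -1.61  5.71] [0.66 0.52 0.16] t 93.375
{'moving_face': [(0.96, [0.5407, 0.0873])], 'fixed_jaw': [(0.69, [0.5188, 0.0806])]} []
```

Predicted closure is at y≈0.0423. I'll creep to it.

Call:
step_arm --series '[0.0005,0,0,0,0.001,0,0,0,0.0015,0,0,0,0.0015,0,0,0]'

```text
time: 94.02
tool_pos: [0.5745, 0.0418, 0.0325]
tcp_rot: [2.181, 2.258, 0.001]
wrist_force: [0.8, -2.9, 5.5]
width: 0.173
grip_force: 19.8
```

Call:
step_arm --series '[0.0003,0,0,0,0.0006,0,0,0,0.0009,0,0,0,0.0009,0,0,0]'

```text
time: 94.52
tool_pos: [0.5745, 0.042, 0.0325]
tcp_rot: [2.181, 2.258, -0.0]
wrist_force: [0.2, -5.2, 5.9]
width: 0.171
grip_force: 19.8
```

Call:
step_arm --series '[0.0002,0,0,0,0.0005,0,0,0,0.0005,0,0,0,0.0005,0,0,0]'

```text
time: 95.02
tool_pos: [0.5744, 0.0421, 0.0325]
tcp_rot: [2.18, 2.257, -0.001]
wrist_force: [0.2, -6.7, 6.1]
width: 0.172
grip_force: 19.8
```

```bash
python3 -c "
from h import *
gap()
"
```

```text
[0.5745 0.0421 0.0325] [ 0.17 -6.83  5.99] [0.24 0.29 0.43] t 95.225
{'moving_face': [(0.7, [0.5331, 0.0832])], 'fixed_jaw': [(0.5, [0.5152, 0.0743])]} []
```

Call:
step_arm --series '[-0.0009,0,0,0,-0.0009,0,0,0]'

```text
time: 95.62
tool_pos: [0.5745, 0.0419, 0.0325]
tcp_rot: [2.181, 2.258, 0.0]
wrist_force: [0.1, -3.7, 4.9]
width: 0.169
grip_force: 19.8
```

Call:
step_arm --series '[0,0,0,0,0,0,0,0,0,0,0,0,0,0,-0.04,0,0,0,-0.1,0,0,-0.03,-0.15,0,0.05,-0.06,-0.15,0,0.1,-0.06,-0.15,0]' --gripper 0.5

```text
time: 96.62
tool_pos: [0.5085, 0.1414, 0.1824]
tcp_rot: [2.185, 2.257, 0.001]
wrist_force: [0.6, -0.0, -0.7]
width: 0.502
grip_force: 0.0
```

Call:
step_arm --series '[0.06,-0.02,0,0,0.12,-0.04,0,0,0.16,-0.06,0,0,0.16,-0.06,0,0,0.16,-0.06,0,0,0.16,-0.06,0,0]'

```text
time: 97.38
tool_pos: [0.4451, 0.2978, 0.1814]
tcp_rot: [2.185, 2.257, -0.001]
wrist_force: [-0.1, 0.6, -1.2]
width: 0.5
grip_force: 0.0
```

```bash
python3 -c "
from h import *
p=shot('top');q=shot('scene')
im=lambda p,a,b,c,d,k:cv2.resize(cv2.cvtColor(p['image'][a:b,c:d],cv2.COLOR_RGB2BGR),None,fx=k,fy=k,interpolation=cv2.INTER_CUBIC)
cv2.imwrite('pics/end.png',np.vstack([im(p,110,330,240,470,1.0*3)[:660:2,::1][:, :690] if 0 else cv2.resize(im(p,120,330,230,470,2),(480,300)),cv2.resize(im(q,120,310,120,340,2),(480,300))]))
print(monitor.read_state()['time'])
"
```

```text
97.475
```

View pics/end.png

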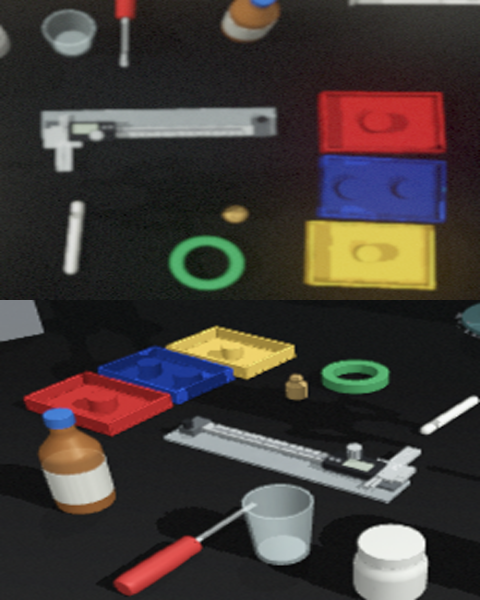

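The last picture shows all four buttons in their trays: red (380,122), two blue (345,187) and (400,187), yellow (372,253). The caliper is closed at (62,150), and the bystanders are where they were.

```bash
python3 -c "
from h import *
print(job.finish_job())"
```

```text
the job is handed in; nothing more can be done
None
```

I measured the four buttons present in order from the green stripe (blue 38 mm, yellow 30 mm, red 36 mm, blue 32 mm; button1 was absent), sorted them into their colour trays, left the empty caliper closed, and handed the job in at about 97 s; no verdict came back.

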